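Unload the sample-dyeing kettle

TASK

Unload the sample-dyeing kettle: back the brass wing nut off until its washer clears the lip of the slotted lug, swing the hinged eyebolt out of the slot and let it drop right down to its stop, and lift the lid all the way over until it rests back on its hinge stop. Then lift the yarn carrier out (its crossbar is the handle) and set it down, upright and without dropping it, inside the steel drip tray. Leave the other things on the bench where they are.

Things in the scene. Friction and masses are not known exactly. Their poses are not given: they have to be found in the camera images.
- kettle: Stainless sample-dyeing kettle, blue band, fixed to the bench by a 190 x 160 x 12 mm base plate. Origin: centre of the plate's underside, on the vessel axis; z up. Front (own -x): eyebolt and slotted lug; back (+x): lid hinge; yaw 0 to 0.8 rad. Vessel inside radius 56 mm, inner floor 20 and flange top 135 mm above the bench, flange radius 76. Low drain cock at +y, dial at -y, within 95 mm of the axis.
- pin (a point): Pivot pin of the steel eyebolt, in a clevis on the kettle's front, lying along the kettle's y; at (-100, 0, 89) mm in the kettle's frame, fixed to the kettle.
- bolt (a joint): Eyebolt's angle (rad) about the pin. 0: upright in the lug's slot (its lower stop); grows as its top swings away from the kettle (to the kettle's -x) and down; stop at 2.0, hanging out a little below level. Bolt 16 mm thick, end 99 mm from the pin. Slightly stiff (0.06 N m); pushed 0.5 rad or more out it falls to the stop by itself. The nut's washer holds it in the slot until raised about 5.5 mm.
- wingnut (a joint): Turn (rad) of the brass wing nut on the eyebolt; starts at 0 to 1.2, grows as it loosens (counter-clockwise from above), rises 4 mm per turn, stop at 14.14. From about 8.7 rad its washer (radius 15 mm) clears the lug's lip. Friction 0.05 N m. At reading 0 the wings point along the kettle's +x and -x; at q they are turned by q about the bolt.
- nut_top (a point): Centre of the hub's upper face on the bolt axis (166.5 mm above the bench, tight); z along the bolt to its free end, x along the wings, turning with the nut. Two wings 180 degrees apart, span 88 mm, 8 mm thick; ears are 25 mm round, centred 31.5 mm from the axis, from 10 mm below this point to 15 mm above. Hub radius 14.5, 18 mm high. The bolt's end stands up to 22 mm above this point.
- lid_hinge (a point): Lid's hinge axis, lying along the kettle's y; at (82, 0, 135) mm in the kettle's frame, fixed to the kettle.
- lid (a joint): Lid's angle (rad) about its hinge; 0 closed, grows as the lug side rises and goes over to the back. Below about 1.6 it falls shut, beyond it falls on to its stop at 2.0 and rests there. Lid 0.5 kg, disc of radius 76 mm; closed it spans 135 to 145 mm above the bench, domed to 149, with a vent stub up to 160 mm, 27 mm behind the vessel's axis and 30 mm to its +y.
- lug (a point): Middle of the lid's slotted lug (also its lifting ear), 185 mm from the hinge, moving with the lid; x points to the hinge, y along the hinge axis. Dark steel fork 46 mm wide in y, 12 mm thick (133 to 145 mm high when closed), reaching from 41 mm behind to 16 mm ahead of this point; 20 mm slot open to the front; lip 2.5 mm high on the outer edge. Nothing beside it for 60 mm above 60 mm height.
- carrier: Loose yarn carrier standing in the kettle (0.35 to 0.7 kg): steel base disc, radius 48 and 6 mm thick; teal yarn package, radius 40, up to 68 mm; cap, radius 20, to 73 mm; thin stem; crossbar on top. Origin: centre of the disc's underside; z up; 107 mm high; about 8 mm free all round in the vessel. Its x is along the crossbar, within 0.35 rad of the kettle's x.
- crossbar (a point): Middle of the carrier's crossbar: round steel bar, 10 mm thick, 64 mm long along the carrier's x, centre 102 mm above the carrier's underside (122 mm above the bench while in the kettle).
- tray: Stainless drip tray fixed on the bench, 220 x 190 mm (x, y) and 18 mm high outside, walls and floor 4 mm. Origin: centre of its underside, z up; its floor is 4 mm above the bench.
- beaker: Bystander: clear beaker, 72 mm wide, 90 mm high. Origin at the centre of its underside.
- dye_bottle: Bystander: amber bottle, 62 mm wide, 150 mm high. Origin at the centre of its underside.
- cone_red: Bystander: red yarn cone, 92 mm wide, 135 mm high. Origin at the centre of its underside.
- cone_ochre: Bystander: ochre yarn cone, 92 mm wide, 135 mm high. Origin at the centre of its underside.
- tin: Bystander: aluminium tin with a yellow label, 90 mm wide, 100 mm high. Origin at the centre of its underside.
- spanner: Bystander: steel spanner lying flat along its own x. Origin at its underside.
- swatch_box: Bystander: cardboard swatch box with a paper band, 92 x 60 x 47 mm. Origin at the centre of its underside.

How it is judged:
On the way, in this order (a step that is already met when the one before it is completed fails the run):
1. the wing nut is backed off beyond 7.5 rad (value of joint wingnut above 7.5 rad), for 0.1 s.
2. the eyebolt is swung out of the lug and has dropped past 1.7 rad (value of joint bolt above 1.7 rad), for 0.2 s.
3. the lid is fully over, beyond 1.85 rad (value of joint lid above 1.85 rad), for 0.2 s.
At the end, for the whole second after the job is handed in: Eyebolt hanging out of the lug (over 1.7 rad), lid resting fully open (over 1.85 rad), carrier released, still and upright (tilt under 0.08 rad), flat on the drip tray's floor (within 5 mm) and wholly inside its rim (centre within 62 mm in the tray's x, 47 mm in its y) (value of joint bolt above 1.7 rad and value of joint lid above 1.85 rad and x of carrier in the frame of tray between -0.062 and 0.062 m and y of carrier in the frame of tray between -0.047 and 0.047 m and z of carrier in the frame of tray between 0 and 0.009 m and angle between carrier's own z axis and vertical below 0.08 rad and linear speed of carrier below 0.02 m/s); the robot touches nothing.
It fails at once if a bystander (beaker, bottle, cone, tin, spanner or swatch box) is moved more than 30 mm (distance of any of beaker, dye_bottle, cone_red, cone_ochre, tin, spanner, swatch_box from where it was at the start of the episode above 0.03 m).
It fails at once if the carrier is dropped (falls at more than 0.7 m/s with no finger on it) (linear speed of carrier above 0.7 m/s and contact force between the fingers and carrier below 0.1 N).
It also fails if it takes over 72 s, if anything falls off the work surface, if the arm or the gripper's body presses on something with over 40 N, if the wrist force passes 120 N, or if a joint passes its speed limit or range.

ROBOT

A 6-joint arm with a two-finger parallel gripper is mounted at the origin on the work surface. World frame = base frame: x ahead of the robot, y to its left, z up, the work surface at z = 0. Lengths are in m, angles in rad, forces in N, time in s.
With the tool pointing down it reaches from about 0.375 to 0.975 m from the base axis. Payload 3.8 kg.
Tool frame: the origin (TCP) lies on the centre line of the jaws, within the pads' length; the fingertips stand ahead of it and the grasp point (between the pads) lies 11 mm behind it (arm.tip_extent is the z of the fingertips in the tool frame, in m); z points along the fingers, y is the direction in which the jaws open and shut (so a half turn about z gives the same grasp; the last joint's range is limited). The gripper opens to 88 mm and grips with 3 to 60 N. Pads are 18 mm wide; open, the fingers measure 123 mm over their backs; the gripper's body (75 mm by 187 mm) begins 45 mm behind the grasp point.
Start: joints at [1.072, 0.264, 1.604, -0, 1.274, -0.037], TCP at [0.301, 0.604, 0.221] pointing down, gripper open.
Joint ranges: [-2.63, 2.63], [-0.94, 2.18], [0.31, 2.57], [-1.31, 4.45], [0, 2.66], [-2.55, 2.55]. Speed limits (rad/s): [2.57, 2.57, 3.14, 3.14, 3.14, 3.14].

INTERFACE

Orientations are given as a 3x3 rotation matrix whose columns are the frame's x, y, z axes.
In Python, from rig import arm gives the robot as it stands.
- The arm moves only by the tool step_arm, never from a script. Its arguments are lists of equal length, an entry for each row: "offset": the shift along the tool's x, y, z in m, a list of three; "turn": the turn, a rotation vector about the tool's x, y, z in degrees, a list of three. A call has 1 to 8 rows; each row is the pose to reach, as a shift and turn from the pose commanded when the call began, along the tool's axes at that moment; what a row does not reach only later rows make up. A row lasts 1/10 s, in which the tool goes at most 50 mm and 8.59 degrees, less where a joint would pass 70% of its speed; a pose out of reach is approached as far as the arm can. A call with a gripper value outside its range is refused whole. "gripper" is the finger opening in m, from 0 to 0.0881, set as the call begins (left out, the last holds). The fingers move at their own pace and stop on an object; "newtons" is the grip in N (left out, the last holds). Time passes only in rows, so rows that repeat a pose let the fingers close. It gives the time, the measured TCP pose, the force and the opening at its end, in the units of the state.
- arm.get_state(): the state, without advancing time (a new reading comes with each control period).
- arm.capture(name): name is "scene" or "top"; returns (picture, depth): 480x640x3 uint8, blue, green, red; 480x640 float32, m along the optical axis (not along the pixel's ray), 0 where there is no reading.
- arm.camera_model(name): a dict with "fx", "fy", "cx", "cy" (pixels), "R" (3x3) and "t" (3): a world point X has camera coordinates R X + t. Camera axes: x right, y down, z forward; pixel columns grow to the right and rows downward; lengths in m; the calibration is good to about 2 mm. A picture is of the moment at which its call begins. camera_model takes no time and is no camera call.
- arm.close_job(): hands the job in, once; it reports no verdict.
The state is a dict: "time": time; "joints": joint angles; "qvel": joint speeds; "joint_efforts": joint torques, N m; "position": TCP position; "tool_rot": TCP orientation; "wrist_force": force on the tool from outside, world axes, zero at the start; "moment": the same for the moment, N m; "opening": finger opening in m.
Only numpy, scipy, OpenCV 4.12 (cv2) and the standard library are available. Lean on these libraries where they do the work, as an engineer would, in place of code of your own. Each camera call takes 0.05 s, during which the arm holds its last target.

## Working session

There is one attempt and no reset: what is moved stays moved. The work goes in short steps, Python scripts to look and compute and a tool call to move; the robot and the scene stay as the last step left them, time stands still between calls to the robot, and variables do not carry over. Pictures are saved under pics/ and viewed, and the job is handed in when it is done.

Besides the shell and the picture viewer there is one more tool, called after "Call:" by a JSON object that holds its "name" and its "arguments", one argument or row to a line. step_arm: Moves the arm, as the interface text tells. Its arguments: {"type":"object","properties":{"offset":{"type":"array","items":{"type":"array","items":{"type":"number"}}},"turn":{"type":"array","items":{"type":"array","items":{"type":"number"}}},"gripper":{"type":"number"},"newtons":{"type":"number"}},"required":["offset","turn"]}

```bash
ls; mkdir -p pics
python3 - <<'E'
from rig import arm
import cv2,numpy as np,pickle
s=arm.get_state();print(s, arm.tip_extent)
for n in ("scene","top"):
    im,d=arm.capture(n);cv2.imwrite(f"pics/{n}0.png",im);np.savez(f"{n}0.npz",im=im,d=d)
    print(n,arm.camera_model(n), (d>0).mean())
E
```

```text
pics
{'time': 0.0, 'joints': array([ 1.07210215e+00,  2.64746639e-01,  1.60536157e+00, -9.63246628e-06,
        1.27373960e+00, -3.69155444e-02]), 'qvel': array([-0.00062223, -0.00137722,  0.00069673,  0.00081178,  0.00037809,
        0.0002655 ]), 'joint_efforts': array([ 2.15648448e-03, -5.02104414e+01, -3.56875312e+01,  7.30006769e-02,
        2.94921559e-02, -1.72690070e-04]), 'position': array([0.30038944, 0.60362461, 0.21929919]), 'tool_rot': array([[-8.95262682e-01,  4.45537411e-01, -1.07050145e-03],
       [ 4.45538690e-01,  8.95260485e-01, -1.98489387e-03],
       [ 7.40331753e-05, -2.25395122e-03, -9.99997457e-01]]), 'wrist_force': array([-0.02257451,  0.58592648,  0.18247817]), 'moment': array([-0.02263613,  0.01071198, -0.01119584]), 'opening': 0.08821085860686971} 0.008
scene {'fx': 456.1946716039717, 'fy': 456.1946716039717, 'cx': 318.5544959675904, 'cy': 231.66076181447073, 'R': array([[-6.41707309e-01,  7.66949448e-01,  5.22905223e-04],
       [ 6.05884564e-01,  5.07361958e-01, -6.12770543e-01],
       [-4.70229332e-01, -3.92902516e-01, -7.90260709e-01]]), 't': array([ 0.32487565, -0.28366578,  1.41807514])} 0.9958919270833333
top {'fx': 513.5935727469769, 'fy': 513.5935727469769, 'cx': 322.41368556366723, 'cy': 243.16092443855058, 'R': array([[-0.0288591 , -0.99922043, -0.0269384 ],
       [-0.99879448,  0.02989641, -0.03893316],
       [ 0.03970817,  0.02578235, -0.99887864]]), 't': array([0.09306763, 0.57684176, 1.17811491])} 0.9961653645833334
```

View pics/scene0.png

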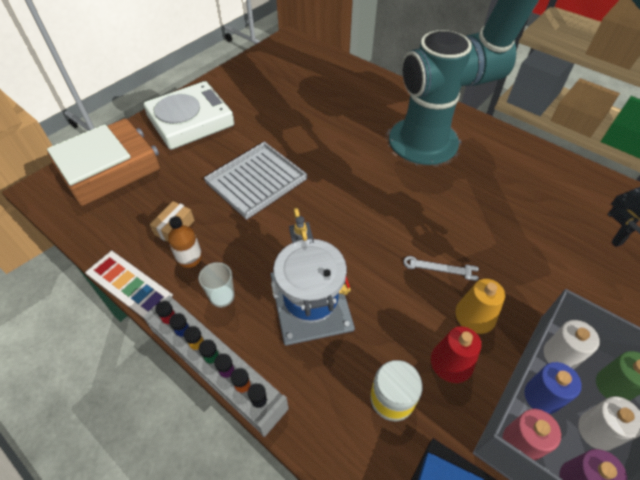

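View pics/top0.png

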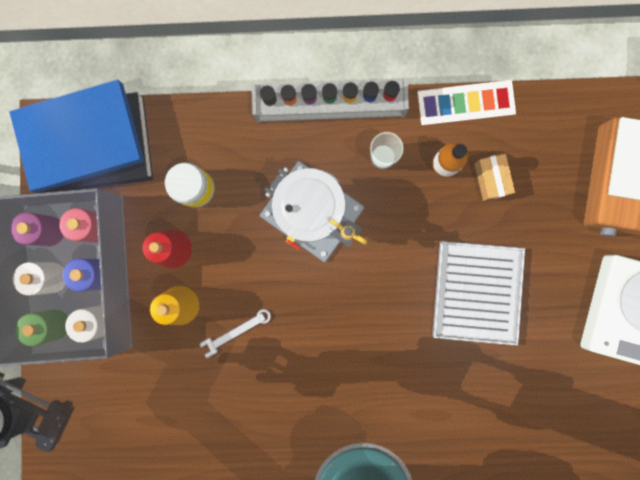

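The top view shows the kettle lid at about (308,205), brass nut at (347,233), tray at about (480,293), and bystanders around the kettle. The nut side faces the robot and its right, so yaw is around 0.6–0.8. I'll measure it next.

```bash
cat > h.py <<'E'
import numpy as np,cv2
from rig import arm
def cm(n): return arm.camera_model(n)
def back(n,d,uv):
    c=cm(n);uv=np.atleast_2d(uv).astype(float);z=d[uv[:,1].astype(int),uv[:,0].astype(int)]
    P=np.c_[(uv[:,0]-c['cx'])/c['fx']*z,(uv[:,1]-c['cy'])/c['fy']*z,z]
    return (P-c['t'])@c['R']
def plane(n,uv,h):
    c=cm(n);uv=np.atleast_2d(uv).astype(float)
    r=np.c_[(uv[:,0]-c['cx'])/c['fx'],(uv[:,1]-c['cy'])/c['fy'],np.ones(len(uv))]@c['R']
    o=-c['R'].T@c['t'];return o+r*((h-o[2])/r[:,2])[:,None]
def proj(n,X):
    c=cm(n);q=np.atleast_2d(X)@c['R'].T+c['t'];return np.c_[q[:,0]/q[:,2]*c['fx']+c['cx'],q[:,1]/q[:,2]*c['fy']+c['cy']]
def cloud(n,d):
    v,u=np.mgrid[0:480,0:640];return back(n,d,np.c_[u.ravel(),v.ravel()]).reshape(480,640,3)
E
python3 - <<'E'
from h import *
for n,c,s in (("top",(320,220),(90,70)),("scene",(310,280),(90,90))):
    f=np.load(n+"0.npz");im,d=f['im'],f['d']
    x0,y0=c[0]-s[0],c[1]-s[1];cv2.imwrite(f"pics/{n}_crop.png",cv2.resize(im[y0:y0+2*s[1],x0:x0+2*s[0]],None,fx=4 if n=='top' else 3.3,fy=4 if n=='top' else 3.3,interpolation=cv2.INTER_CUBIC))
    P=cloud(n,d);hsv=cv2.cvtColor(im,cv2.COLOR_BGR2HSV)
    # brass
    m=(hsv[...,0]>14)&(hsv[...,0]<32)&(hsv[...,1]>110)&(hsv[...,2]>90)&(P[...,2]>0.14)&(P[...,2]<0.21)
    mm=np.zeros_like(m);mm[y0:y0+2*s[1],x0:x0+2*s[0]]=1;m&=mm
    ys,xs=np.nonzero(m);print(n,"brass",len(xs),xs.min(),xs.max(),ys.min(),ys.max(), P[m].mean(0),P[m].min(0),P[m].max(0))
    # lid
    m=(P[...,2]>0.132)&(P[...,2]<0.153)&(hsv[...,1]<60);mm[:]=0;mm[y0:y0+2*s[1],x0:x0+2*s[0]]=1;m&=mm
    k,l,st,ce=cv2.connectedComponentsWithStats(m.astype(np.uint8));i=1+st[1:,4].argmax();m=l==i
    cn=max(cv2.findContours(m.astype(np.uint8),0,2)[0],key=len)
    (cc,r)=cv2.minEnclosingCircle(cn);e=cv2.fitEllipse(cn);print("lid ell",e,plane(n,[e[0]],0.145),"mean",P[m].mean(0),P[m].min(0),P[m].max(0))
    # base plate & tray
    m=(P[...,2]>0.006)&(P[...,2]<0.018)&(hsv[...,1]<90)
    k,l,st,ce=cv2.connectedComponentsWithStats(m.astype(np.uint8))
    for i in range(1,k):
        if st[i,4]>300: 
            q=P[l==i][:,:2].astype(np.float32);print(st[i],cv2.minAreaRect(q))
    m=(P[...,2]>0.0105)&(P[...,2]<0.03)
    if n=="top": 
        m[:, :420]=0;m[:,540:]=0;m[:230]=0;m[360:]=0
        print("tray",cv2.minAreaRect(P[m][:,:2].astype(np.float32)),np.median(P[m],axis=0))
E
```

```text
top brass 178 330 367 220 244 [0.59109423 0.01826814 0.1711759 ] [ 0.56866033 -0.01743324  0.15129291] [0.61900905 0.0553936  0.18352263]
lid ell ((310.1962585449219, 205.83937072753906), (68.55818176269531, 92.88853454589844), 121.8074951171875) [[0.651989  0.0956746 0.145    ]] mean [0.65430713 0.09906718 0.14560904] [ 0.56656232 -0.00569295  0.13212376] [0.73399263 0.18957618 0.15285111]
[343 192  21  31 347] ((0.6614686846733093, 0.013794392347335815), (0.06115336716175079, 0.045421674847602844), 52.130863189697266)
[295 235  45  27 570] ((0.584417462348938, 0.08811449259519577), (0.0899965763092041, 0.061520881950855255), 52.81904602050781)
[321 448  87  32 935] ((0.07288070023059845, -0.003641471266746521), (0.19598925113677979, 0.06931277364492416), 88.88680267333984)
tray ((0.4547363221645355, -0.27822044491767883), (0.19161181151866913, 0.22019626200199127), 83.36282348632812) [ 0.4484525  -0.28717408  0.01693095]
scene brass 159 294 306 208 239 [0.59950116 0.02449408 0.16991825] [ 0.57164332 -0.01498315  0.14269059] [0.62168234 0.05656065 0.18725599]
lid ell ((309.564025878
[... 190 characters left out ...]
13237658] [0.73507034 0.18973266 0.15291213]
[205 143 102  74 734] ((0.45494240522384644, -0.2779320478439331), (0.19567939639091492, 0.22239765524864197), 83.32147979736328)
[404 256  74  24 426] ((0.3808504343032837, 0.2848389744758606), (0.038127824664115906, 0.17839515209197998), 29.03618049621582)
[ 276  291   78   54 1890] ((0.6725596785545349, 0.12327557802200317), (0.13527867197990417, 0.16032396256923676), 52.64784240722656)
[497 321  65 118 802] ((0.4975970387458801, 0.5797746181488037), (0.3038923442363739, 0.03658216446638107), 2.7983827590942383)
[ 536  346   81  132 2370] ((0.49426138401031494, 0.6707339882850647), (0.30238115787506104, 0.09031293541193008), 7.9123454093933105)
```

Run:
```python
from h import *
f=np.load("scene0.npz");print(back("scene",f['d'],[[310,265]]))
f=np.load("top0.npz");print(back("top",f['d'],[[310,205],[480,293]]))
```

```text
[[0.6511266  0.09770915 0.14767575]]
[[ 0.65313453  0.0957787   0.15028123]
 [ 0.45415405 -0.28228409  0.00986196]]
```

```bash
ls -la pics
```

```text
total 1544
drwxr-xr-x 2 agent agent   4096 Dec  6 18:49 .
drwxr-xr-x 3 agent agent   4096 Dec  6 18:49 ..
-rw-r--r-- 1 agent agent 453223 Dec  6 18:49 scene0.png
-rw-r--r-- 1 agent agent 330703 Dec  6 18:49 scene_crop.png
-rw-r--r-- 1 agent agent 440101 Dec  6 18:49 top0.png
-rw-r--r-- 1 agent agent 342060 Dec  6 18:49 top_crop.png
```

View crops.

View pics/top_crop.png

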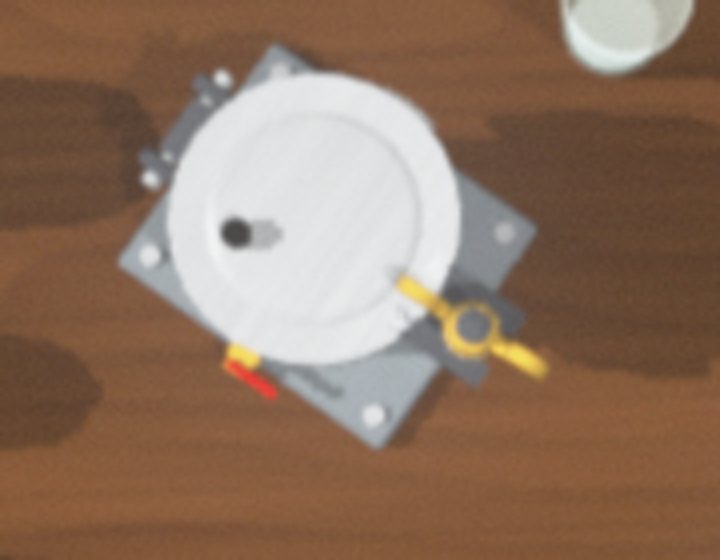

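View pics/scene_crop.png

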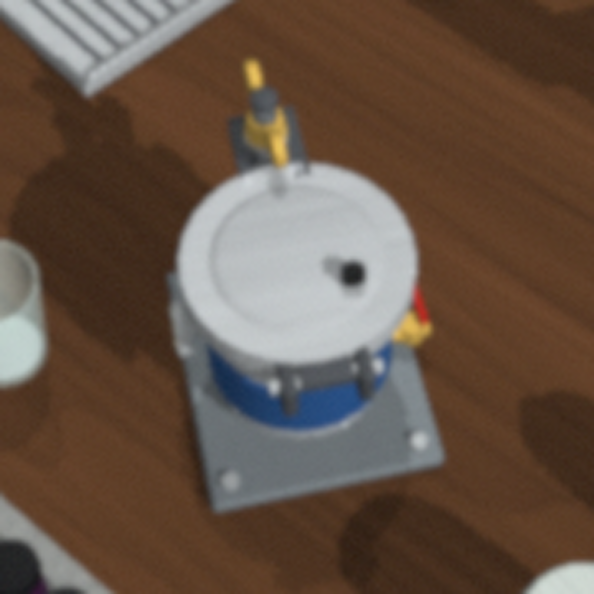

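Run:
```python
from h import *
f=lambda a:np.array(a)/4+[230,150]
P=plane("top",f([[275,45],[118,262],[378,448],[535,232]]),0.012);print(P.round(4),P.mean(0))
e=np.diff(np.r_[P,P[:1]],axis=0)[:,:2];print(np.linalg.norm(e,axis=1),np.degrees(np.arctan2(e[:,1],e[:,0])))
L=plane("top",f([[315,217]]),0.144)[0]
N=plane("top",f([[476,322]]),0.186)[0]
H=plane("top",f([[222,77],[150,178]]),0.135)
print("lid",L,"bolt",N,"hinge",H,H.mean(0), L[:2]-N[:2])
W=plane("top",f([[402,280],[545,372]]),0.172);print("wings",W,np.linalg.norm(W[1]-W[0]),W.mean(0))
w=W[0]-W[1];print(np.degrees(np.arctan2(w[1],w[0])))
V=plane("top",f([[236,233]]),0.16);print("vent",V)
# scene plate corners
g=lambda a:np.array(a)/3.3+[220,190]
print("scene corners",plane("scene",g([[215,510],[443,462],[172,275]]),0.012))
print("scene bolt",plane("scene",g([[263,97]]),0.188), "lid",plane("scene",g([[297,262]]),0.144))
print("vent s",plane("scene",g([[352,273]]),0.16))
```

```text
[[ 0.7725  0.1258  0.012 ]
 [ 0.6483  0.2209  0.012 ]
 [ 0.5356  0.0725  0.012 ]
 [ 0.6581 -0.0222  0.012 ]] [0.65359252 0.0992713  0.012     ]
[0.15640636 0.18633358 0.15484986 0.18705631] [ 142.56894575 -127.21406203  -37.69824793   52.30782095]
lid [0.65549769 0.0986244  0.144     ] bolt [0.59592172 0.01825637 0.186     ] hinge [[0.73168361 0.14577021 0.135     ]
 [0.67978755 0.18489942 0.135     ]] [0.70573558 0.16533481 0.135     ] [0.05957596 0.08036803]
wings [[ 0.61906869  0.05435785  0.172     ]
 [ 0.57068203 -0.01583731  0.172     ]] 0.08525625500945241 [0.59487536 0.01926027 0.172     ]
55.420872870848456
vent [[0.64673381 0.13835282 0.16      ]]
scene corners [[ 0.77595642  0.13090733  0.012     ]
 [ 0.65212337  0.2253958   0.012     ]
 [ 0.66109588 -0.01703352  0.012     ]]
scene bolt [[0.596174   0.02225426 0.188     ]] lid [[0.65766684 0.1032412  0.144     ]]
vent s [[0.64974864 0.1415159  0.16      ]]
```

```bash
cat >> h.py <<'E'
K=np.array([0.656,0.101]);yaw=np.radians(52.4)
kx=np.array([np.cos(yaw),np.sin(yaw)]);ky=np.array([-kx[1],kx[0]])
def kp(x,y): return K+x*kx+y*ky
def go(p,yang):
    s=arm.get_state();R=s['tool_rot'];y=np.degrees(np.arctan2(R[1,1],R[0,1]))
    print("t",round(s['time'],2),"pos",s['position'].round(4),"yang",round(y,1),"q",s['joints'].round(2),"F",s['wrist_force'].round(1),"op",round(s['opening'],4),"tilt",R[2,:2].round(4))
    print("offset",(R.T@(np.array(p)-s['position'])).round(4),"turn z",round(y-yang,1))
E
python3 -c "
from h import *
b=kp(-.1,0);print(b);go([*b,.25],20);go([*b,.215],20)
"
```

```text
[0.59498548 0.02177104]
t 0.1 pos [0.3004 0.6037 0.2194] yang 63.5 q [ 1.07  0.26  1.61  0.    1.27 -0.04] F [-0.4  0.1  1.3] op 0.0883 tilt [ 0.0001 -0.002 ]
offset [-0.523  -0.3898 -0.0298] turn z 43.5
t 0.1 pos [0.3004 0.6037 0.2194] yang 63.5 q [ 1.07  0.26  1.61  0.    1.27 -0.04] F [-0.4  0.1  1.3] op 0.0883 tilt [ 0.0001 -0.002 ]
offset [-0.523  -0.3897  0.0052] turn z 43.5
```

Call:
{"name": "step_arm", "arguments": {
  "offset": [
    [-0.523, -0.39, -0.03],
    [-0.523, -0.39, -0.03],
    [-0.523, -0.39, -0.03],
    [-0.523, -0.39, -0.03],
    [-0.523, -0.39, -0.03],
    [-0.523, -0.39, -0.03],
    [-0.523, -0.39, -0.03],
    [-0.523, -0.39, -0.03]
  ],
  "turn": [
    [0, 0, 43.5],
    [0, 0, 43.5],
    [0, 0, 43.5],
    [0, 0, 43.5],
    [0, 0, 43.5],
    [0, 0, 43.5],
    [0, 0, 43.5],
    [0, 0, 43.5]
  ],
  "gripper": 0.042,
  "newtons": 20
}}

```text
time: 0.9
position: [0.4813, 0.2457, 0.2387]
tool_rot: [[-0.343, 0.939, -0.0], [0.939, 0.343, -0.0], [-0.0, -0.0, -1.0]]
wrist_force: [1.1, 0.6, -0.1]
opening: 0.0417
```

```bash
python3 -c "
from h import *
b=kp(-.1,0);go([*b,.25],20)
"
```

```text
t 0.9 pos [0.4813 0.2457 0.2387] yang 20.1 q [ 0.43 -0.    1.87 -0.    1.27  0.08] F [ 1.1  0.6 -0.1] op 0.0417 tilt [-0.     -0.0004]
offset [-0.2494  0.03   -0.0113] turn z 0.1
```

Call:
{"name": "step_arm", "arguments": {
  "offset": [
    [-0.225, 0.027, 0.0],
    [-0.225, 0.027, 0.0],
    [-0.225, 0.027, 0.0],
    [-0.225, 0.027, 0.0],
    [-0.225, 0.027, 0.0],
    [-0.225, 0.027, 0.0],
    [-0.225, 0.027, 0.0]
  ],
  "turn": [
    [0, 0, 0],
    [0, 0, 0],
    [0, 0, 0],
    [0, 0, 0],
    [0, 0, 0],
    [0, 0, 0],
    [0, 0, 0]
  ]
}}

```text
time: 1.6
position: [0.5831, 0.0454, 0.2383]
tool_rot: [[-0.341, 0.94, -0.002], [0.94, 0.341, 0.001], [0.001, -0.001, -1.0]]
wrist_force: [0.2, -0.0, 0.8]
opening: 0.0418
```

Run:
```python
from h import *
b=kp(-.1,0);go([*b,.215],20)
im,d=arm.capture("scene");cv2.imwrite("pics/s1.png",cv2.resize(im[150:350,210:410],None,fx=3,fy=3,interpolation=2))
im,d=arm.capture("top");cv2.imwrite("pics/t1.png",cv2.resize(im[150:300,240:440],None,fx=3,fy=3,interpolation=2))
```

```text
t 1.6 pos [0.5831 0.0454 0.2383] yang 19.9 q [ 0.03  0.08  1.78  0.    1.28 -0.31] F [ 0.2 -0.   0.8] op 0.0418 tilt [ 0.0011 -0.0012]
offset [-0.0263  0.0031  0.0233] turn z -0.1
```

View pics/s1.png

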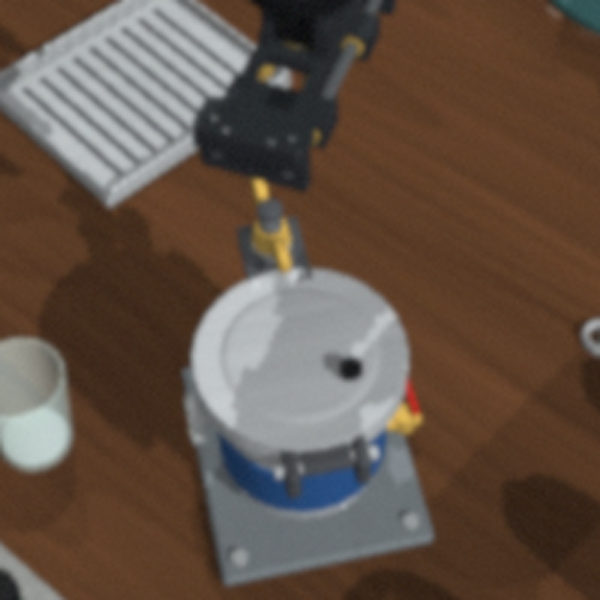

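The scene picture shows the gripper about 30 mm short of the bolt at (270,210), with the wings unobstructed. Next I'll centre the gripper and go down.

Call:
{"name": "step_arm", "arguments": {
  "offset": [
    [-0.026, 0.003, 0.02],
    [-0.026, 0.003, 0.03],
    [-0.026, 0.003, 0.062],
    [-0.026, 0.003, 0.062]
  ],
  "turn": [
    [0, 0, 0],
    [0, 0, 0],
    [0, 0, 0],
    [0, 0, 0]
  ]
}}

```text
time: 2.1
position: [0.5912, 0.0238, 0.1723]
tool_rot: [[-0.344, 0.939, -0.009], [0.939, 0.344, 0.001], [0.004, -0.008, -1.0]]
wrist_force: [-0.2, 0.0, -1.4]
opening: 0.0421
```

Run:
```python
from h import *
b=kp(-.1,0);go([*b,.176],143)
im,d=arm.capture("scene");cv2.imwrite("pics/s2.png",cv2.resize(im[150:350,210:410],None,fx=3,fy=3,interpolation=2))
im,d=arm.capture("top");cv2.imwrite("pics/t2.png",cv2.resize(im[150:300,240:440],None,fx=3,fy=3,interpolation=2))
```

```text
t 2.1 pos [0.5912 0.0238 0.1723] yang 20.1 q [-0.    0.15  1.83  0.    1.17 -0.35] F [-0.2  0.  -1.4] op 0.0421 tilt [ 0.0036 -0.0084]
offset [-0.0032  0.0028 -0.0038] turn z -122.9
```

View pics/s2.png

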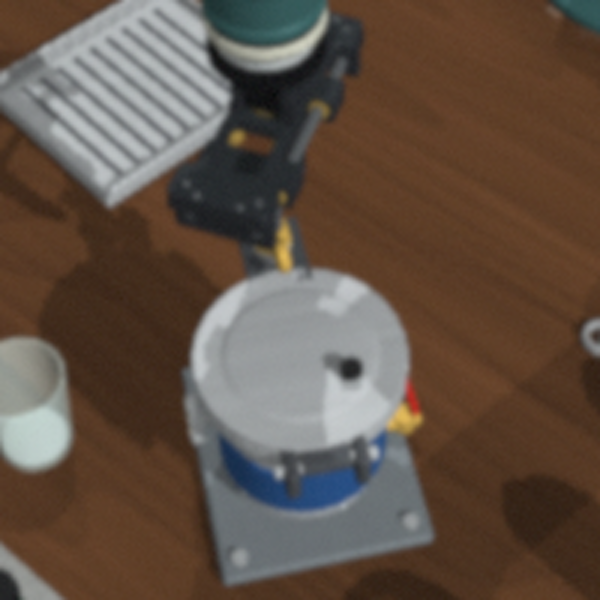

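The gripper now straddles the nut with no contact force. I'll start turning the nut.

Call:
{"name": "step_arm", "arguments": {
  "offset": [
    [-0.003, 0.003, -0.002],
    [-0.003, 0.003, -0.002],
    [-0.003, 0.003, -0.002],
    [-0.003, 0.003, -0.002],
    [-0.003, 0.003, -0.002],
    [-0.003, 0.003, -0.002],
    [-0.003, 0.003, -0.002],
    [-0.003, 0.003, -0.002]
  ],
  "turn": [
    [0, 0, -8.5],
    [0, 0, -17],
    [0, 0, -25.5],
    [0, 0, -34],
    [0, 0, -42.5],
    [0, 0, -51],
    [0, 0, -59.5],
    [0, 0, -68]
  ]
}}

```text
time: 3.0
position: [0.6001, 0.0212, 0.1814]
tool_rot: [[-1.0, 0.027, 0.003], [0.027, 1.0, 0.0], [-0.003, 0.0, -1.0]]
wrist_force: [-0.1, -0.9, 0.2]
opening: 0.0422
```

Run:
```python
from h import *
b=kp(-.1,0);go([*b,.176],143)
im,d=arm.capture("scene");cv2.imwrite("pics/s3.png",cv2.resize(im[150:350,210:410],None,fx=3,fy=3,interpolation=2))
```

```text
t 3.0 pos [0.6001 0.0212 0.1814] yang 88.4 q [-0.01  0.15  1.81  0.    1.17 -1.55] F [-0.1 -0.9  0.2] op 0.0422 tilt [-0.0031  0.0003]
offset [0.0052 0.0004 0.0054] turn z -54.6
```

View pics/s3.png

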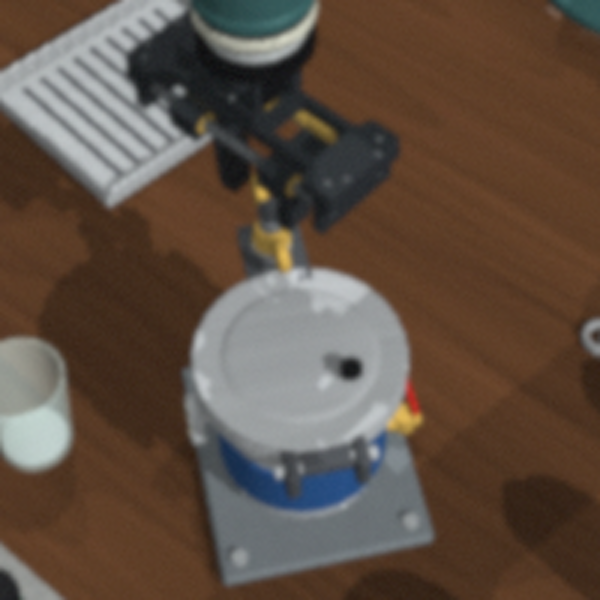

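Run:
```python
from h import *
im,d=arm.capture("scene");cv2.imwrite("pics/s4.png",cv2.resize(im[175:255,260:360],None,fx=8,fy=7.5,interpolation=2))
im,d2=arm.capture("top");cv2.imwrite("pics/t4.png",cv2.resize(im[190:270,300:400],None,fx=8,fy=7.5,interpolation=2))
b=kp(-.1,0)
print("bolt",proj("scene",[*b,.188]),proj("top",[*b,.188]))
print("tips scene",proj("scene",[[b[0]+.005,b[1]+.02,.1734],[b[0]+.005,b[1]-.02,.1734]]))
print(arm.get_state()['position'])
```

```text
bolt [[299.89365358 218.95449981]] [[347.25945637 230.96290746]]
tips scene [[305.54775139 229.24387893]
 [291.73240817 220.00716383]]
[0.59998029 0.02106957 0.18093123]
```

View pics/s4.png

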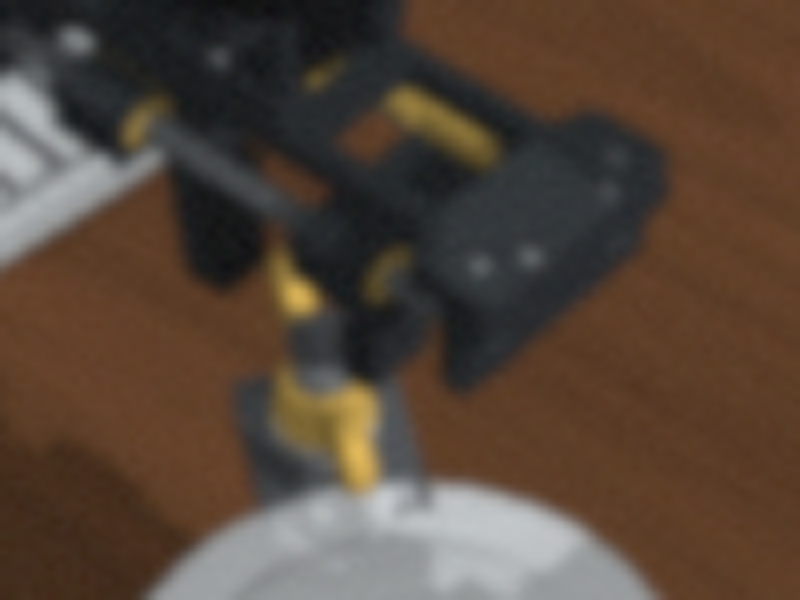

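View pics/t4.png

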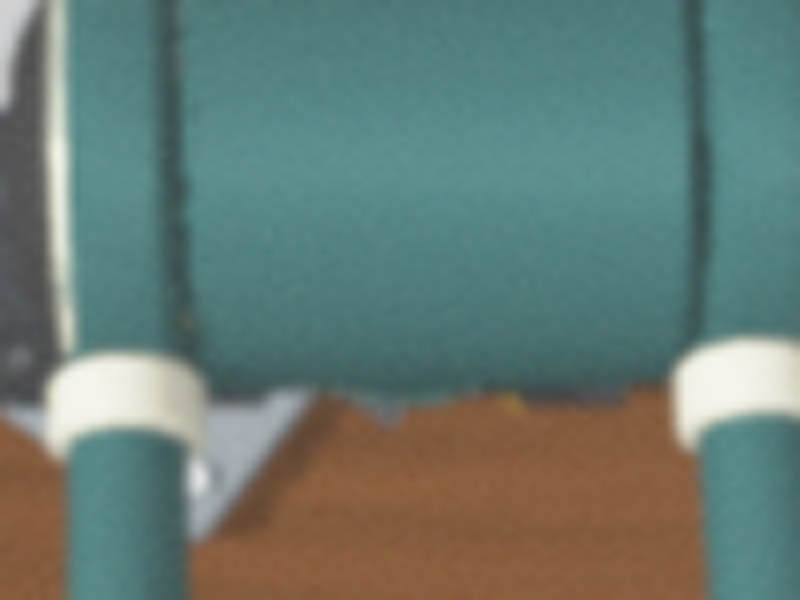

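Run:
```python
from h import *
im,d=arm.capture("scene")
P=cloud("scene",d)
np.set_printoptions(precision=3,suppress=True)
for u,v in [(286,209),(287,211),(305,218),(306,221),(307,223),(300,219),(297,213),(304,234),(304,231)]:
    print(u,v,P[v,u],im[v,u])
print("bolt end by top0:")
f=np.load("top0.npz");Q=cloud("top",f['d'])
for u,v in [(348,230),(349,230),(348,231),(331,221),(333,222),(364,241),(362,240)]: print(u,v,Q[v,u],f['im'][v,u])
print(arm.get_state()['position'],arm.get_state()['wrist_force'],arm.get_state()['moment'])
```

```text
286 209 [ 0.609 -0.004  0.213] [27 26 26]
287 211 [ 0.608 -0.002  0.209] [24 25 24]
305 218 [0.612 0.052 0.231] [30 29 27]
306 221 [0.613 0.056 0.225] [34 32 29]
307 223 [0.61  0.056 0.216] [44 40 39]
300 219 [0.596 0.023 0.19 ] [65 64 59]
297 213 [0.582 0.002 0.181] [ 72 140 172]
304 234 [0.616 0.052 0.181] [ 88 179 218]
304 231 [0.61  0.046 0.181] [ 78 154 186]
bolt end by top0:
348 230 [0.597 0.02  0.193] [121 119 117]
349 230 [0.597 0.018 0.187] [121 117 117]
348 231 [0.595 0.02  0.188] [124 121 119]
331 221 [0.616 0.053 0.179] [102 217 242]
333 222 [0.614 0.049 0.182] [102 222 243]
364 241 [ 0.574 -0.011  0.18 ] [ 78 177 217]
362 240 [ 0.577 -0.007  0.181] [ 91 210 238]
[0.6   0.021 0.181] [ 0.105  0.448 -0.239] [0.082 0.016 0.041]
```

Run:
```python
from h import *
im,d=arm.capture("scene")
P=cloud("scene",d)
m=np.zeros((480,640),bool);m[180:245,270:330]=1
z=P[...,2]
for v in range(200,236):
    print(v,' '.join(f"{int(round(z[v,u]*1000)):3d}" for u in range(280,316)))
```

```text
200   1 231 237 239 238 239 243 239 277 277 279 280 280 282 280   2   3   0  -1   3   0 298 300 301 302 305 307 305 309 306 307 288 288 286 287 287
201   2   2 234 236 236 238 240 238 235 235 277 279 280 279 280 282 280   2   0   1 286 288 296 300 302 302 307 306 306 307 306 305 307 287 287 287
202   1   5 229 231 230 235 237 237 231 229 230 275 278 278 280 278 280 280  -1 287 285 288 288 286 295 297 301 304 305 307 305 306 308 305 307 306
203  -2   2 225 228 227 229 232 232 229 226 225 222 222 278 278 281 280 283 286 288 289 285 286 288 288 298 299 302 300 306 306 305 305 306 306 307
204   3   1 222 223 225 228 230 229 227 223 222 223 218 216 278 280 288 288 287 287 288 285 288 287 286 288 297 299 299 303 306 304 304 309 307 306
205  -3  -2 221 221 221 224 228 225 224 222 221 216 212 214  -1 286 287 288 287 286 947 288 286 289 287 287 289 288 297 298 302 303 306 306 306 307
206   0   1 216 217 221 220 223 223 221 219 217 217 213 209   2 285 288 286 288 288 288 285 289 287 285 287 288 288 288 294 298 301 307 308 307 304
207   1  -1   2 212 215 216 218 221 218 218 215 213 211 206  -2 
[... 3527 characters left out ...]
   0 144 144 144 145 152 154 158 159 157 159 166 177 182 183 180 180 152 145 147 143 144   2  -2   2   5   1
232   5   1   1   1   0   2   1   1  -1   4 146 145 144 145 149 153 152 156 158 159 163 175 181 179 182 181 147 141 144 146 145 144   0   1  -1   1
233   0  -2  -1   3  -2   2   1   4   0  -1 145 145 146 145 144 150 152 152 154 153 161 171 181 183 180 180 144 145 147 144 144 145   0   1  -1  -2
234  -1   1  -4   2   0   1  -1  -2   1   2 139 145 143 145 144 143 149 150 151 151 154 167 178 179 947 179 143 146 144 146 144 147   0   3   0  -2
235  -2   0  -1   1  -3  -2   0   1   2  -1  -1 145 144 146 146 147 146 146 148 146 947 163 177 181 176 178 174 145 146 147 145 145   2   1   1  -1
```

Run:
```python
from h import *
print(arm.tip_extent,arm.get_state())
print([a for a in dir(arm) if a[0]!='_'])
im,d=arm.capture("scene");P=cloud("scene",d)
# bench & lid sanity
print(np.median(P[300:310,200:210],axis=(0,1)))
```

```text
0.008 {'time': 3.25, 'joints': array([-6.84762534e-03,  1.50817422e-01,  1.81539265e+00,  8.81689478e-05,
        1.17363432e+00, -1.54088860e+00]), 'qvel': array([-0.00417891,  0.00459076,  0.00611073, -0.00195037, -0.00226405,
       -0.01286205]), 'joint_efforts': array([ 3.00389249e-02, -4.28402030e+01, -3.44834161e+01, -8.71024153e-03,
        7.34561356e-02,  8.28560078e-04]), 'position': array([0.59968049, 0.02082327, 0.18022805]), 'tool_rot': array([[-9.99321821e-01,  3.67809694e-02,  1.74877258e-03],
       [ 3.67811467e-02,  9.99323342e-01,  6.93328726e-05],
       [-1.74503913e-03,  1.33607713e-04, -9.99998468e-01]]), 'wrist_force': array([ 0.37356081,  0.32578378, -0.40154052]), 'moment': array([0.07606949, 0.00116929, 0.03750727]), 'opening': 0.042091249976353586}
['PlanningError', 'camera_model', 'capture', 'close_job', 'get_state', 'tip_extent']
[ 8.20189504e-01 -8.48681116e-02 -5.30742103e-05]
```

Run:
```python
from h import *
np.set_printoptions(precision=3,suppress=True)
print(plane("scene",[[288,213.5],[306,226.5]],.200), plane("scene",[[288,213.5],[306,226.5]],.173))
im,d=arm.capture("scene");P=cloud("scene",d)
q=P[200:228,280:316].reshape(-1,3);q=q[(q[:,2]>.197)&(q[:,2]<.213)]
for s in (q[:,1]<.02,q[:,1]>.02): print(q[s].min(0),q[s].max(0),q[s].mean(0))
```

```text
[[ 0.607 -0.001  0.2  ]
 [ 0.609  0.052  0.2  ]] [[ 0.591 -0.017  0.173]
 [ 0.593  0.037  0.173]]
[ 0.589 -0.014  0.198] [0.61  0.001 0.213] [ 0.602 -0.004  0.206]
[0.591 0.041 0.198] [0.612 0.056 0.213] [0.606 0.05  0.207]
```

The depth picture shows the fingertips at z≈0.200, while the TCP reads 0.181. The gripper is therefore about 27 mm higher than the stated geometry, though it agrees sideways. The fingers passed over the wings and the nut didn't move. From here I'll use tips ≈ reading + 19 mm and check as I go down.

Call:
{"name": "step_arm", "arguments": {
  "offset": [
    [0.005, 0.001, 0],
    [0.005, 0.001, 0],
    [0.005, 0.001, 0],
    [0.005, 0.001, 0],
    [0.005, 0.001, 0],
    [0.005, 0.001, 0],
    [0.005, 0.001, 0],
    [0.005, 0.001, 0]
  ],
  "turn": [
    [0, 0, 8.5],
    [0, 0, 17],
    [0, 0, 25.5],
    [0, 0, 34],
    [0, 0, 42.5],
    [0, 0, 51],
    [0, 0, 59],
    [0, 0, 67]
  ]
}}

```text
time: 4.15
position: [0.5942, 0.0216, 0.1791]
tool_rot: [[-0.352, 0.936, -0.0], [0.936, 0.352, 0.0], [0.0, -0.0, -1.0]]
wrist_force: [0.5, -0.2, -0.1]
opening: 0.0419
```

Call:
{"name": "step_arm", "arguments": {
  "offset": [
    [0, 0, 0.01],
    [0, 0, 0.02],
    [0, 0, 0.03],
    [0, 0, 0.03]
  ],
  "turn": [
    [0, 0, 0],
    [0, 0, 0],
    [0, 0, 0],
    [0, 0, 0]
  ]
}}

```text
time: 4.55
position: [0.5931, 0.0214, 0.1465]
tool_rot: [[-0.36, 0.933, -0.003], [0.933, 0.36, -0.0], [0.001, -0.003, -1.0]]
wrist_force: [1.9, -0.9, 0.5]
opening: 0.0421
```

Run:
```python
from h import *
b=kp(-.1,0);go([*b,.148],143)
im,d=arm.capture("scene");cv2.imwrite("pics/s5.png",cv2.resize(im[175:255,260:360],None,fx=8,fy=7.5,interpolation=2))
z=cloud("scene",d)[...,2]
for v in range(206,236): print(v,' '.join(f"{int(round(z[v,u]*1000)):3d}" for u in range(280,316)))
```

```text
t 4.55 pos [0.5931 0.0214 0.1465] yang 21.1 q [-0.01  0.17  1.86 -0.    1.12 -0.37] F [ 1.9 -0.9  0.5] op 0.0421 tilt [ 0.0007 -0.0027]
offset [-0.0003  0.0019 -0.0015] turn z -121.9
206 271 272 272 272 263 253 253 255  -3  -3  -5  -1   2   1   0   4  -1   2   0  -1 260 269 272 272 270 266 206 246 247 246 243   0   0   4   3  -3
207 273 273 272 267 263 251 253 252 253 251  -1   1   1  -1  -1   2   2   2  -1 258 271 271 273 272 270 263 245 245 247 247 243   3  -4   1   3   0
208 274 273 271 266 253 252 254 251 251 253 254 254 253 251 178 179 181   0   3   0 272 270 273 273 264 199 245 247 247 246 186   3   0  -3   2   3
209 271 271 269 263 252 253 252 254 252 252 250 251 254 253 253 252 253 249   1 270 272 273 274 269 263 196 248 247 246 245 186 947  -1  -1   2   2
210 272 270 265 252 255 252 253 254 254 252 254 253 253 255 251 254 254 252 252 273 273 272 271 267 191 249 246 245 244 187 180  -1   0   1  -1  -1
211 270 268 263 253 254 251 253 251 253 251 254 251 251 253 255 253 254 251 271 271 272 272 269 261 252 254 246 247 243 186 179   0   2   0   1   0
212 271 265 251 251 252 253 2
[... 2822 characters left out ...]
 264 264 264 267 267 269 269 272 269 267 266 263 257 182 181 183 179 148 147 148 145 147  -1   1  -1   5  -2
232 242 242 243 244 254 254 254 255 256 261 258 262 262 263 263 263 265 266 264 265 261 254 181 182 180 183 149 142 145 147 146 145   5   2   3   3
233 239 239 239 238 242 243 244 246 254 254 255 256 257 258 260 263 262 264 262 263 258 250 179 181 180 179 146 143 145 144 145 144   2   5   2   2
234 233 234 236 237 237 239 241 241 242 241 243 252 254 254 255 256 255 258 261 259 253 248 174 182 179 181 180 145 146 146 143 145  -1   2   0  -4
235 229 233 233 234 234 239 234 236 240 240 243 241 241 241 242 253 254 255 255 257 247 245 171 180 178 180 180 144 143 145 144 146  -2   0   0   2
```

View pics/s5.png

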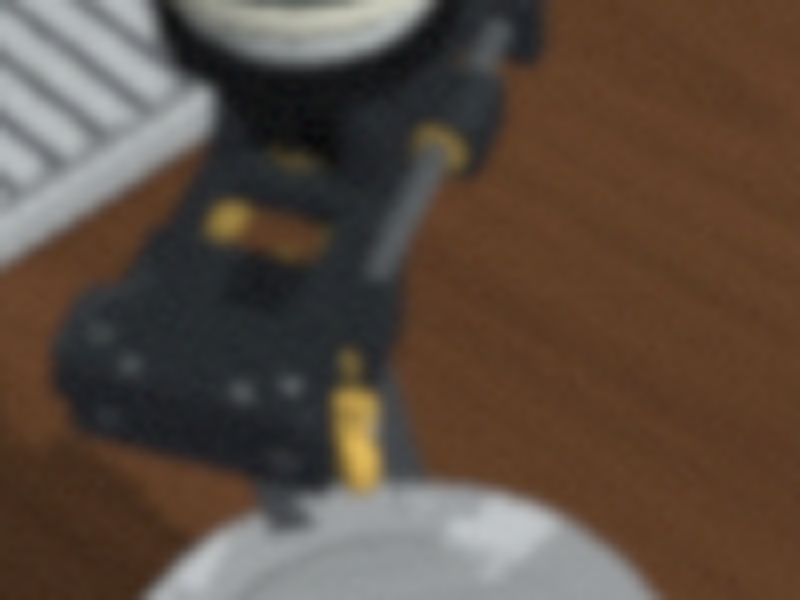

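The gripper's body sits at about z 0.235, clear of the bolt end, and the fingers are down beside the wings with little force. Starting the stroke.

Call:
{"name": "step_arm", "arguments": {
  "offset": [
    [0, 0.001, 0],
    [0, 0.001, 0],
    [0, 0.001, 0],
    [0, 0.001, 0],
    [0, 0.001, 0],
    [0, 0.001, 0],
    [0, 0.001, 0],
    [0, 0.001, 0]
  ],
  "turn": [
    [0, 0, -8.5],
    [0, 0, -17],
    [0, 0, -25.5],
    [0, 0, -34],
    [0, 0, -42.5],
    [0, 0, -51],
    [0, 0, -59.5],
    [0, 0, -68]
  ]
}}

```text
time: 5.4
position: [0.5941, 0.0216, 0.1489]
tool_rot: [[-1.0, 0.01, -0.002], [0.01, 1.0, -0.001], [0.002, -0.001, -1.0]]
wrist_force: [-2.9, -1.5, 1.6]
opening: 0.0418
```

Run:
```python
from h import *
b=kp(-.1,0);go([*b,.148],143)
print(arm.get_state()['moment'])
im,d=arm.capture("scene");cv2.imwrite("pics/s6.png",cv2.resize(im[175:255,260:360],None,fx=8,fy=7.5,interpolation=2))
```

```text
t 5.4 pos [0.5941 0.0216 0.1489] yang 89.4 q [-0.01  0.17  1.85 -0.    1.12 -1.57] F [-2.9 -1.5  1.6] op 0.0418 tilt [ 0.0023 -0.0006]
offset [-0.0009  0.0002  0.0009] turn z -53.6
[-0.13333322  0.380296   -0.06507209]
```

View pics/s6.png

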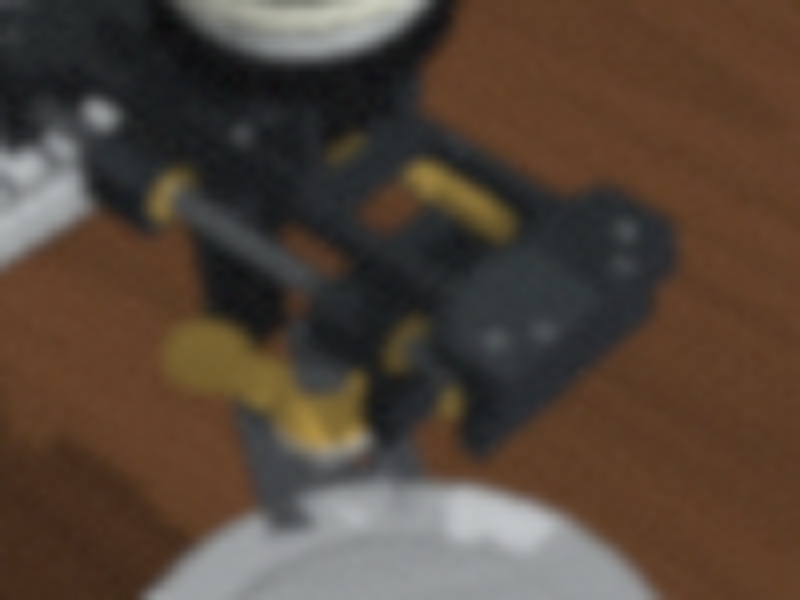

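The nut now turns with the fingers: the wing points at (200,355). Continuing the stroke.

Call:
{"name": "step_arm", "arguments": {
  "offset": [
    [0, 0, 0],
    [0, 0, 0],
    [0, 0, 0],
    [0, 0, 0],
    [0, 0, 0],
    [0, 0, 0],
    [0, 0, 0]
  ],
  "turn": [
    [0, 0, -8.5],
    [0, 0, -17],
    [0, 0, -25.5],
    [0, 0, -34],
    [0, 0, -42.5],
    [0, 0, -50],
    [0, 0, -53]
  ]
}}

```text
time: 6.15
position: [0.5946, 0.0215, 0.149]
tool_rot: [[-0.614, -0.789, -0.001], [-0.789, 0.614, -0.001], [0.001, 0.001, -1.0]]
wrist_force: [-1.3, -1.2, 0.4]
opening: 0.0419
```

Run:
```python
from h import *
b=kp(-.1,0);go([*b,.148],-47)
im,d=arm.capture("scene");cv2.imwrite("pics/s7.png",cv2.resize(im[175:255,260:360],None,fx=8,fy=7.5,interpolation=2))
```

```text
t 6.15 pos [0.5946 0.0215 0.149 ] yang 142.1 q [-0.01  0.17  1.85 -0.    1.12 -2.49] F [-1.3 -1.2  0.4] op 0.0419 tilt [0.0014 0.0005]
offset [-0.0005 -0.0002  0.001 ] turn z 189.1
```

View pics/s7.png

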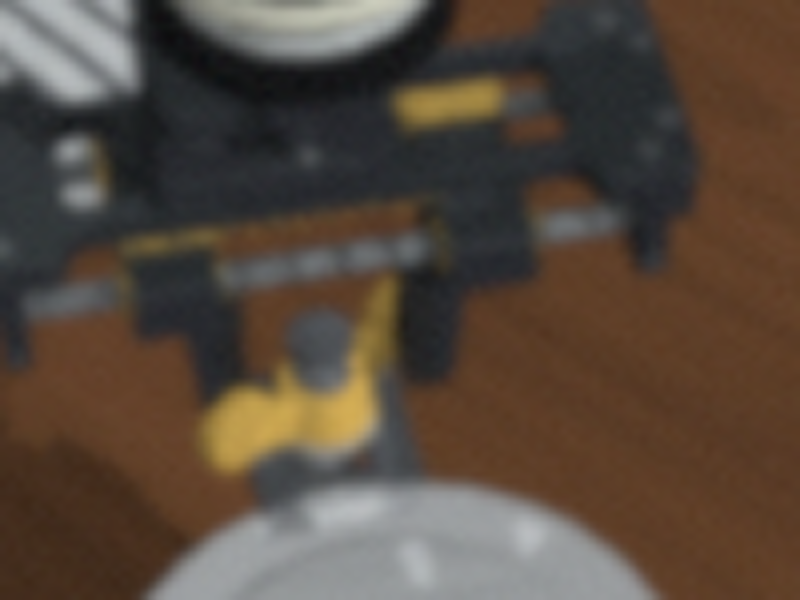

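Good, the wing is about 35° ahead of the fingers. Next I'll lift, turn back about 190° and go in again.

Call:
{"name": "step_arm", "arguments": {
  "offset": [
    [0, 0, -0.025],
    [0, 0, -0.028],
    [0, 0, -0.028],
    [0, 0, -0.028],
    [0, 0, -0.028],
    [0, 0, -0.028],
    [0, 0, -0.028],
    [0, 0, -0.028]
  ],
  "turn": [
    [0, 0, 0],
    [0, 0, 5],
    [0, 0, 13.5],
    [0, 0, 22],
    [0, 0, 30.5],
    [0, 0, 39],
    [0, 0, 47.5],
    [0, 0, 56]
  ]
}}

```text
time: 7.0
position: [0.5953, 0.0222, 0.1771]
tool_rot: [[-0.997, 0.078, 0.0], [0.078, 0.997, 0.0], [-0.0, 0.0, -1.0]]
wrist_force: [0.6, -0.1, -0.3]
opening: 0.0421
```

Call:
{"name": "step_arm", "arguments": {
  "offset": [
    [0, 0, 0],
    [0, 0, 0],
    [0, 0, 0],
    [0, 0, 0],
    [0, 0, 0],
    [0, 0, 0],
    [0, 0, 0],
    [0, 0, 0]
  ],
  "turn": [
    [0, 0, 8.5],
    [0, 0, 17],
    [0, 0, 25.5],
    [0, 0, 34],
    [0, 0, 42.5],
    [0, 0, 51],
    [0, 0, 59.5],
    [0, 0, 68]
  ]
}}

```text
time: 7.8
position: [0.5953, 0.0222, 0.1771]
tool_rot: [[-0.301, 0.954, 0.0], [0.954, 0.301, 0.0], [0.0, 0.0, -1.0]]
wrist_force: [-0.1, -0.2, -1.1]
opening: 0.0419
```

Call:
{"name": "step_arm", "arguments": {
  "offset": [
    [0, 0, 0],
    [0, 0, 0],
    [0, 0, 0],
    [0, 0, 0],
    [0, 0, 0],
    [0, 0, 0],
    [0, 0, 0.01],
    [0, 0, 0.026]
  ],
  "turn": [
    [0, 0, 8.5],
    [0, 0, 17],
    [0, 0, 25.5],
    [0, 0, 34],
    [0, 0, 42.5],
    [0, 0, 51],
    [0, 0, 59.5],
    [0, 0, 65]
  ]
}}

```text
time: 8.6
position: [0.5966, 0.0222, 0.1524]
tool_rot: [[0.736, 0.677, 0.004], [0.677, -0.736, 0.0], [0.003, 0.002, -1.0]]
wrist_force: [0.2, -0.7, 1.2]
opening: 0.0421
```

Run:
```python
from h import *
b=kp(-.1,0);go([*b,.15],143)
im,d=arm.capture("scene");cv2.imwrite("pics/s8.png",cv2.resize(im[175:255,260:360],None,fx=8,fy=7.5,interpolation=2))
```

```text
t 8.6 pos [0.5966 0.0222 0.1524] yang -47.4 q [-0.    0.17  1.85  0.    1.12  0.82] F [ 0.2 -0.7  1.2] op 0.0421 tilt [0.0029 0.0021]
offset [-0.0015 -0.0007  0.0024] turn z -190.4
```

View pics/s8.png

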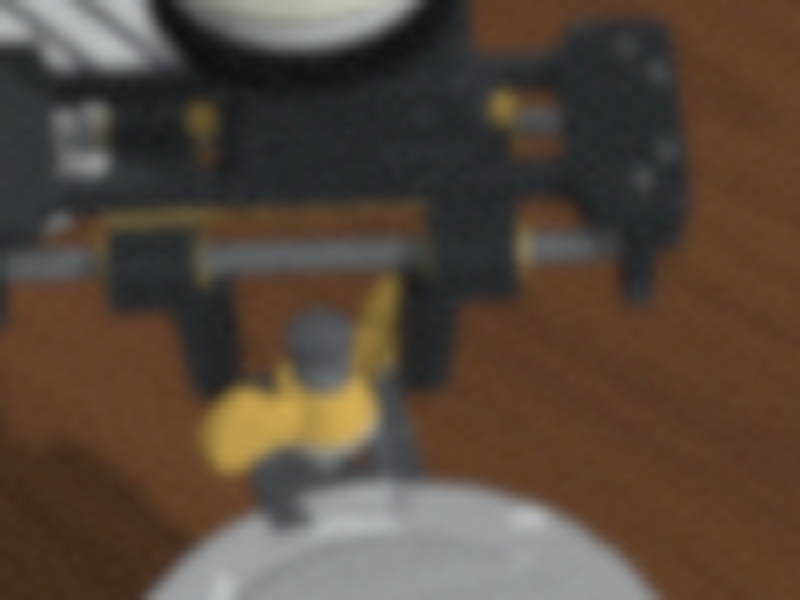

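Engaged again. The second stroke is 190°.

Call:
{"name": "step_arm", "arguments": {
  "offset": [
    [-0.001, 0, 0.001],
    [-0.001, 0, 0.001],
    [-0.001, 0, 0.001],
    [-0.001, 0, 0.001],
    [-0.001, 0, 0.001],
    [-0.001, 0, 0.001],
    [-0.001, 0, 0.001],
    [-0.001, 0, 0.001]
  ],
  "turn": [
    [0, 0, -8.5],
    [0, 0, -17],
    [0, 0, -25.5],
    [0, 0, -34],
    [0, 0, -42.5],
    [0, 0, -51],
    [0, 0, -59.5],
    [0, 0, -68]
  ]
}}

```text
time: 9.45
position: [0.5943, 0.0208, 0.1501]
tool_rot: [[-0.364, 0.931, -0.0], [0.931, 0.364, -0.001], [-0.001, -0.001, -1.0]]
wrist_force: [-0.6, -1.5, -0.9]
opening: 0.0422
```

Call:
{"name": "step_arm", "arguments": {
  "offset": [
    [0, 0, 0],
    [0, 0, 0],
    [0, 0, 0],
    [0, 0, 0],
    [0, 0, 0],
    [0, 0, 0],
    [0, 0, 0],
    [0, 0, 0]
  ],
  "turn": [
    [0, 0, -8.5],
    [0, 0, -17],
    [0, 0, -25.5],
    [0, 0, -34],
    [0, 0, -42.5],
    [0, 0, -51],
    [0, 0, -59.5],
    [0, 0, -68]
  ]
}}

```text
time: 10.25
position: [0.5944, 0.0209, 0.1506]
tool_rot: [[-1.0, 0.011, -0.0], [0.011, 1.0, -0.001], [0.0, -0.001, -1.0]]
wrist_force: [-2.7, -1.8, 1.6]
opening: 0.0422
```

Call:
{"name": "step_arm", "arguments": {
  "offset": [
    [0, 0, 0],
    [0, 0, 0],
    [0, 0, 0],
    [0, 0, 0],
    [0, 0, 0],
    [0, 0, 0],
    [0, 0, 0]
  ],
  "turn": [
    [0, 0, -8.5],
    [0, 0, -17],
    [0, 0, -25.5],
    [0, 0, -34],
    [0, 0, -42.5],
    [0, 0, -51],
    [0, 0, -54]
  ]
}}

```text
time: 10.95
position: [0.5945, 0.0208, 0.1507]
tool_rot: [[-0.598, -0.801, 0.0], [-0.801, 0.598, -0.001], [0.0, -0.001, -1.0]]
wrist_force: [-0.6, -1.7, 1.5]
opening: 0.042
```

Run:
```python
from h import *
b=kp(-.1,0);go([*b,.15],-47)
im,d=arm.capture("scene");cv2.imwrite("pics/s9.png",cv2.resize(im[175:255,260:360],None,fx=8,fy=7.5,interpolation=2))
```

```text
t 10.95 pos [0.5945 0.0208 0.1507] yang 143.2 q [-0.01  0.17  1.85 -0.    1.12 -2.51] F [-0.6 -1.7  1.5] op 0.042 tilt [ 0.0004 -0.0006]
offset [-0.0011  0.0002  0.0007] turn z 190.2
```

View pics/s9.png

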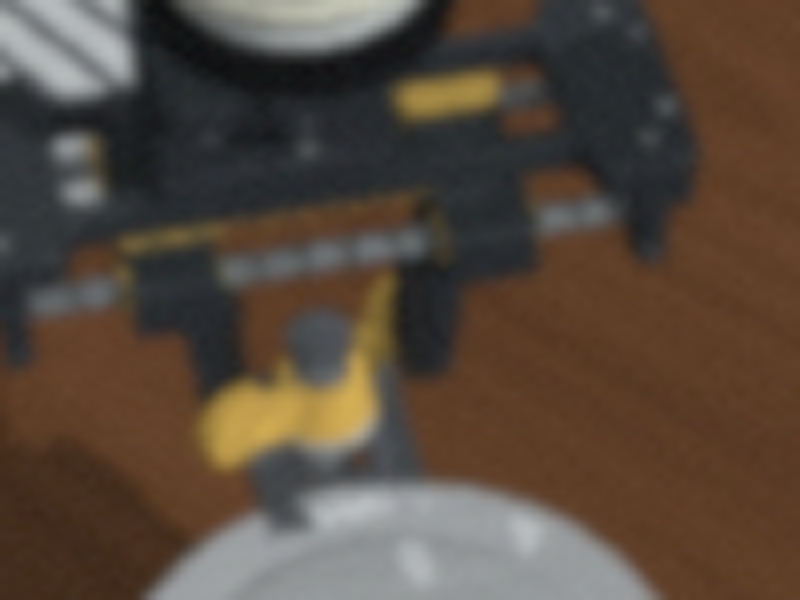

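After two strokes the nut is at about 300°, and the washer has visibly risen. Third stroke next.

Call:
{"name": "step_arm", "arguments": {
  "offset": [
    [0, 0, -0.025],
    [0, 0, -0.03],
    [0, 0, -0.03],
    [0, 0, -0.03],
    [0, 0, -0.03],
    [0, 0, -0.03],
    [0, 0, -0.03],
    [0, 0, -0.03]
  ],
  "turn": [
    [0, 0, 0],
    [0, 0, 5],
    [0, 0, 13.5],
    [0, 0, 22],
    [0, 0, 30.5],
    [0, 0, 39],
    [0, 0, 47.5],
    [0, 0, 56]
  ]
}}

```text
time: 11.8
position: [0.5945, 0.0215, 0.1802]
tool_rot: [[-0.998, 0.059, 0.0], [0.059, 0.998, 0.0], [-0.0, 0.0, -1.0]]
wrist_force: [-0.4, 0.7, 0.6]
opening: 0.0421
```

Call:
{"name": "step_arm", "arguments": {
  "offset": [
    [0, 0, 0],
    [0, 0, 0],
    [0, 0, 0],
    [0, 0, 0],
    [0, 0, 0],
    [0, 0, 0],
    [0, 0, 0],
    [0, 0, 0]
  ],
  "turn": [
    [0, 0, 8.5],
    [0, 0, 17],
    [0, 0, 25.5],
    [0, 0, 34],
    [0, 0, 42.5],
    [0, 0, 51],
    [0, 0, 59.5],
    [0, 0, 68]
  ]
}}

```text
time: 12.6
position: [0.5944, 0.0215, 0.1802]
tool_rot: [[-0.319, 0.948, 0.0], [0.948, 0.319, 0.001], [0.0, 0.0, -1.0]]
wrist_force: [0.3, -1.3, -0.3]
opening: 0.0417
```

Call:
{"name": "step_arm", "arguments": {
  "offset": [
    [0, 0, 0],
    [0, 0, 0],
    [0, 0, 0],
    [0, 0, 0],
    [0, 0, 0],
    [0, 0, 0],
    [0, 0, 0.01],
    [0, 0, 0.027]
  ],
  "turn": [
    [0, 0, 8.5],
    [0, 0, 17],
    [0, 0, 25.5],
    [0, 0, 34],
    [0, 0, 42.5],
    [0, 0, 51],
    [0, 0, 59.5],
    [0, 0, 66]
  ]
}}

```text
time: 13.4
position: [0.5959, 0.0216, 0.1546]
tool_rot: [[0.736, 0.677, 0.004], [0.677, -0.736, 0.0], [0.003, 0.002, -1.0]]
wrist_force: [0.0, 0.4, 0.1]
opening: 0.0422
```

Call:
{"name": "step_arm", "arguments": {
  "offset": [
    [-0.001, 0, 0.001],
    [-0.001, 0, 0.001],
    [-0.001, 0, 0.001],
    [-0.001, 0, 0.001],
    [-0.001, 0, 0.001],
    [-0.001, 0, 0.001],
    [-0.001, 0, 0.001],
    [-0.001, 0, 0.001]
  ],
  "turn": [
    [0, 0, -8.5],
    [0, 0, -17],
    [0, 0, -25.5],
    [0, 0, -34],
    [0, 0, -42.5],
    [0, 0, -51],
    [0, 0, -59.5],
    [0, 0, -68]
  ]
}}

```text
time: 14.2
position: [0.5937, 0.0201, 0.152]
tool_rot: [[-0.363, 0.932, -0.0], [0.932, 0.363, -0.001], [-0.001, -0.0, -1.0]]
wrist_force: [1.1, -2.0, -0.1]
opening: 0.0421
```

Call:
{"name": "step_arm", "arguments": {
  "offset": [
    [0, 0, 0],
    [0, 0, 0],
    [0, 0, 0],
    [0, 0, 0],
    [0, 0, 0],
    [0, 0, 0],
    [0, 0, 0],
    [0, 0, 0]
  ],
  "turn": [
    [0, 0, -8.5],
    [0, 0, -17],
    [0, 0, -25.5],
    [0, 0, -34],
    [0, 0, -42.5],
    [0, 0, -51],
    [0, 0, -59.5],
    [0, 0, -68]
  ]
}}

```text
time: 15.0
position: [0.5945, 0.0204, 0.1527]
tool_rot: [[-1.0, 0.012, 0.002], [0.012, 1.0, -0.0], [-0.002, -0.0, -1.0]]
wrist_force: [1.3, -1.8, 0.4]
opening: 0.0417
```

Call:
{"name": "step_arm", "arguments": {
  "offset": [
    [0, 0, 0],
    [0, 0, 0],
    [0, 0, 0],
    [0, 0, 0],
    [0, 0, 0],
    [0, 0, 0],
    [0, 0, 0]
  ],
  "turn": [
    [0, 0, -8.5],
    [0, 0, -17],
    [0, 0, -25.5],
    [0, 0, -34],
    [0, 0, -42.5],
    [0, 0, -51],
    [0, 0, -54]
  ]
}}

```text
time: 15.7
position: [0.5946, 0.0207, 0.153]
tool_rot: [[-0.599, -0.801, 0.002], [-0.801, 0.599, 0.0], [-0.001, -0.002, -1.0]]
wrist_force: [0.2, -1.2, 1.4]
opening: 0.042
```

Run:
```python
from h import *
b=kp(-.1,0);go([*b,.15],-47)
im,d=arm.capture("scene");cv2.imwrite("pics/s10.png",cv2.resize(im[175:255,260:360],None,fx=8,fy=7.5,interpolation=2))
```

```text
t 15.7 pos [0.5946 0.0207 0.153 ] yang 143.2 q [-0.01  0.16  1.85  0.    1.12 -2.51] F [ 0.2 -1.2  1.4] op 0.042 tilt [-0.0014 -0.0016]
offset [-0.0011  0.0004  0.003 ] turn z 190.2
```

View pics/s10.png

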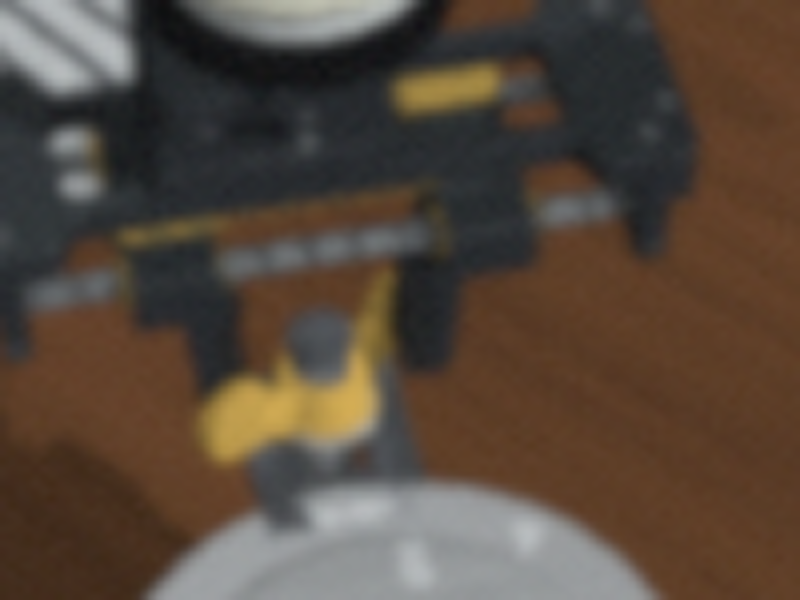

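The nut is at about 480° (8.4 rad). The last stroke is shorter, to leave the wings along the kettle's y.

Call:
{"name": "step_arm", "arguments": {
  "offset": [
    [0, 0, -0.025],
    [0, 0, -0.03],
    [0, 0, -0.03],
    [0, 0, -0.03],
    [0, 0, -0.03],
    [0, 0, -0.03],
    [0, 0, -0.03],
    [0, 0, -0.03]
  ],
  "turn": [
    [0, 0, 0],
    [0, 0, 5],
    [0, 0, 13.5],
    [0, 0, 22],
    [0, 0, 30.5],
    [0, 0, 39],
    [0, 0, 47.5],
    [0, 0, 56]
  ]
}}

```text
time: 16.55
position: [0.5935, 0.0209, 0.182]
tool_rot: [[-0.998, 0.06, -0.0], [0.06, 0.998, 0.0], [0.0, 0.0, -1.0]]
wrist_force: [0.2, -0.6, -0.2]
opening: 0.0423
```

Call:
{"name": "step_arm", "arguments": {
  "offset": [
    [0, 0, 0],
    [0, 0, 0],
    [0, 0, 0],
    [0, 0, 0],
    [0, 0, 0],
    [0, 0, 0],
    [0, 0, 0],
    [0, 0, 0]
  ],
  "turn": [
    [0, 0, 8.5],
    [0, 0, 17],
    [0, 0, 25.5],
    [0, 0, 34],
    [0, 0, 42.5],
    [0, 0, 51],
    [0, 0, 59.5],
    [0, 0, 68]
  ]
}}

```text
time: 17.35
position: [0.5935, 0.0209, 0.182]
tool_rot: [[-0.318, 0.948, -0.0], [0.948, 0.318, 0.0], [0.001, -0.0, -1.0]]
wrist_force: [0.4, -0.1, -0.2]
opening: 0.0422
```

Call:
{"name": "step_arm", "arguments": {
  "offset": [
    [0, 0, 0],
    [0, 0, 0],
    [0, 0, 0],
    [0, 0, 0],
    [0, 0, 0],
    [0, 0, 0],
    [0, 0, 0.01],
    [0, 0, 0.027]
  ],
  "turn": [
    [0, 0, 8.5],
    [0, 0, 17],
    [0, 0, 25.5],
    [0, 0, 34],
    [0, 0, 42.5],
    [0, 0, 51],
    [0, 0, 59.5],
    [0, 0, 66]
  ]
}}

```text
time: 18.15
position: [0.5949, 0.0209, 0.1564]
tool_rot: [[0.736, 0.677, 0.003], [0.677, -0.736, 0.0], [0.003, 0.002, -1.0]]
wrist_force: [0.6, -0.6, -0.5]
opening: 0.0419
```

Call:
{"name": "step_arm", "arguments": {
  "offset": [
    [-0.001, 0, 0.001],
    [-0.001, 0, 0.001],
    [-0.001, 0, 0.001],
    [-0.001, 0, 0.001],
    [-0.001, 0, 0.001],
    [-0.001, 0, 0.001],
    [-0.001, 0, 0.001],
    [-0.001, 0, 0.001]
  ],
  "turn": [
    [0, 0, -8.5],
    [0, 0, -17],
    [0, 0, -25.5],
    [0, 0, -34],
    [0, 0, -42.5],
    [0, 0, -51],
    [0, 0, -59.5],
    [0, 0, -68]
  ]
}}

```text
time: 18.95
position: [0.5929, 0.0194, 0.1537]
tool_rot: [[-0.362, 0.932, -0.0], [0.932, 0.362, -0.001], [-0.001, -0.0, -1.0]]
wrist_force: [1.0, -2.4, -0.7]
opening: 0.0418
```

Call:
{"name": "step_arm", "arguments": {
  "offset": [
    [0, 0, 0],
    [0, 0, 0],
    [0, 0, 0],
    [0, 0, 0],
    [0, 0, 0],
    [0, 0, 0],
    [0, 0, 0],
    [0, 0, 0]
  ],
  "turn": [
    [0, 0, -8.5],
    [0, 0, -17],
    [0, 0, -25.5],
    [0, 0, -34],
    [0, 0, -42.5],
    [0, 0, -51],
    [0, 0, -59.5],
    [0, 0, -68]
  ]
}}

```text
time: 19.75
position: [0.594, 0.0199, 0.1546]
tool_rot: [[-1.0, 0.013, 0.002], [0.013, 1.0, 0.0], [-0.002, 0.0, -1.0]]
wrist_force: [1.5, -0.2, 1.0]
opening: 0.0418
```

Call:
{"name": "step_arm", "arguments": {
  "offset": [
    [0, 0, 0],
    [0, 0, 0],
    [0, 0, 0],
    [0, 0, 0]
  ],
  "turn": [
    [0, 0, -8.5],
    [0, 0, -17],
    [0, 0, -22],
    [0, 0, -22]
  ]
}}

```text
time: 20.15
position: [0.5935, 0.0201, 0.1545]
tool_rot: [[-0.934, -0.357, 0.001], [-0.357, 0.934, 0.0], [-0.001, -0.0, -1.0]]
wrist_force: [0.1, 1.0, 0.3]
opening: 0.042
```

Run:
```python
from h import *
b=kp(-.062,0);go([*b,.15],52.4)
im,d=arm.capture("scene");cv2.imwrite("pics/s11.png",cv2.resize(im[175:255,260:360],None,fx=8,fy=7.5,interpolation=2))
```

```text
t 20.15 pos [0.5935 0.0201 0.1545] yang 110.9 q [-0.01  0.16  1.85  0.    1.13 -1.94] F [0.1 1.  0.3] op 0.042 tilt [-0.0013 -0.0001]
offset [-0.0344  0.0209  0.0046] turn z 58.5
```

View pics/s11.png

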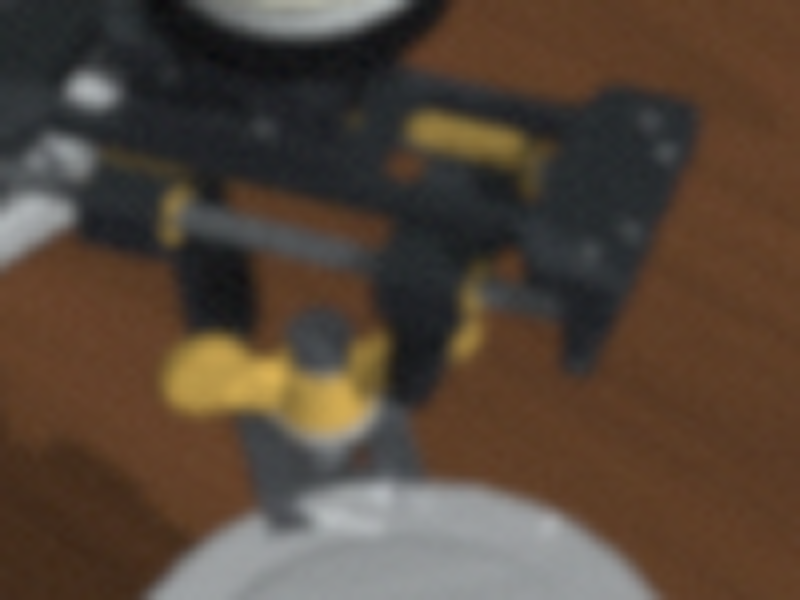

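Call:
{"name": "step_arm", "arguments": {
  "offset": [
    [0, 0, -0.03],
    [0, 0, -0.042],
    [-0.038, 0.023, -0.042],
    [-0.038, 0.023, -0.042],
    [-0.038, 0.023, -0.042],
    [-0.038, 0.023, -0.042],
    [-0.038, 0.023, -0.042],
    [-0.038, 0.023, -0.042]
  ],
  "turn": [
    [0, 0, 0],
    [0, 0, 8],
    [0, 0, 16],
    [0, 0, 24.5],
    [0, 0, 33],
    [0, 0, 41.5],
    [0, 0, 50],
    [0, 0, 58.5]
  ]
}}

```text
time: 21.0
position: [0.6196, 0.0552, 0.1956]
tool_rot: [[-0.788, 0.616, -0.001], [0.616, 0.788, 0.0], [0.001, -0.001, -1.0]]
wrist_force: [-0.7, -0.1, -0.4]
opening: 0.0421
```

Call:
{"name": "step_arm", "arguments": {
  "offset": [
    [0, 0, 0],
    [0, 0, 0],
    [0, 0, 0.02],
    [0, 0, 0.04],
    [0, 0, 0.053],
    [0, 0, 0.053]
  ],
  "turn": [
    [0, 0, 0],
    [0, 0, 0],
    [0, 0, 0],
    [0, 0, 0],
    [0, 0, 0],
    [0, 0, 0]
  ],
  "gripper": 0
}}

```text
time: 21.6
position: [0.6182, 0.0549, 0.1403]
tool_rot: [[-0.794, 0.608, -0.005], [0.608, 0.794, -0.0], [0.004, -0.003, -1.0]]
wrist_force: [-0.8, 0.4, -0.2]
opening: 0.0005
```

Run:
```python
from h import *
go([*kp(-.14,0),.145],52.4)
im,d=arm.capture("scene");cv2.imwrite("pics/s12.png",cv2.resize(im[165:285,240:400],None,fx=5,fy=5,interpolation=2))
```

```text
t 21.6 pos [0.6182 0.0549 0.1403] yang 52.6 q [ 0.05  0.23  1.8   0.    1.12 -0.87] F [-0.8  0.4 -0.2] op 0.0005 tilt [ 0.0038 -0.0032]
offset [-0.0016 -0.0804 -0.0045] turn z 0.2
```

View pics/s12.png

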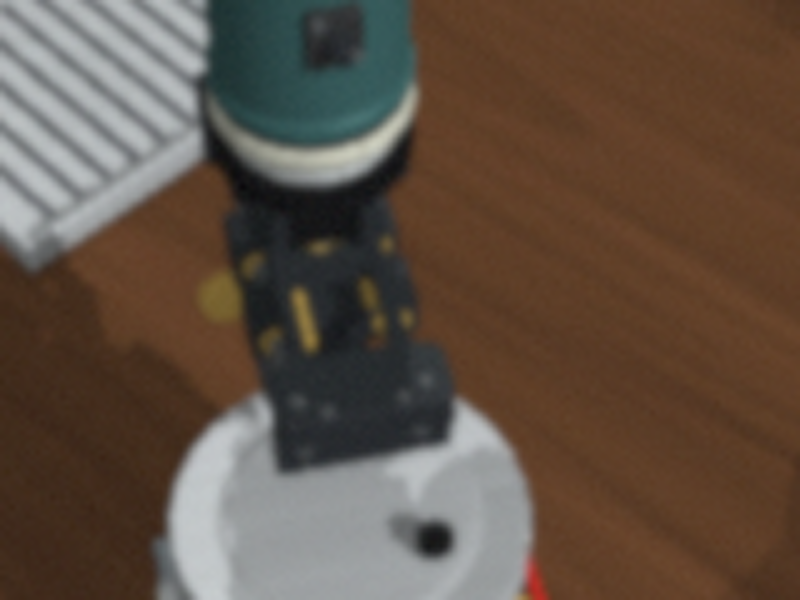

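Call:
{"name": "step_arm", "arguments": {
  "offset": [
    [0, -0.015, 0],
    [0, -0.03, 0],
    [0, -0.045, 0],
    [0, -0.06, 0],
    [0, -0.075, 0],
    [0, -0.09, 0],
    [0, -0.105, 0],
    [0, -0.105, 0]
  ],
  "turn": [
    [0, 0, 0],
    [0, 0, 0],
    [0, 0, 0],
    [0, 0, 0],
    [0, 0, 0],
    [0, 0, 0],
    [0, 0, 0],
    [0, 0, 0]
  ]
}}

```text
time: 22.45
position: [0.5548, -0.03, 0.1428]
tool_rot: [[-0.793, 0.61, -0.001], [0.61, 0.793, -0.0], [0.0, -0.001, -1.0]]
wrist_force: [0.9, -0.1, -0.6]
opening: 0.0006
```

Call:
{"name": "step_arm", "arguments": {
  "offset": [
    [0, 0, -0.04],
    [0, 0, -0.08],
    [0, 0, -0.08],
    [0, 0, -0.08]
  ],
  "turn": [
    [0, 0, 0],
    [0, 0, 0],
    [0, 0, 0],
    [0, 0, 0]
  ],
  "gripper": 0.075
}}

```text
time: 22.85
position: [0.5574, -0.0282, 0.2244]
tool_rot: [[-0.794, 0.608, 0.003], [0.608, 0.794, -0.0], [-0.003, 0.002, -1.0]]
wrist_force: [-0.4, 0.2, -0.7]
opening: 0.0301
```

Run:
```python
from h import *
go([*kp(-.103,0),.18],-37.6)
im,d=arm.capture("scene");cv2.imwrite("pics/s13.png",cv2.resize(im[165:285,240:400],None,fx=5,fy=5,interpolation=2))
np.savez("s13.npz",im=im,d=d)
```

```text
t 22.85 pos [ 0.5574 -0.0282  0.2244] yang 52.6 q [-0.1   0.04  1.85  0.    1.25 -1.01] F [-0.4  0.2 -0.7] op 0.0301 tilt [-0.0026  0.0019]
offset [0.0007 0.0595 0.0445] turn z 90.2
```

View pics/s13.png

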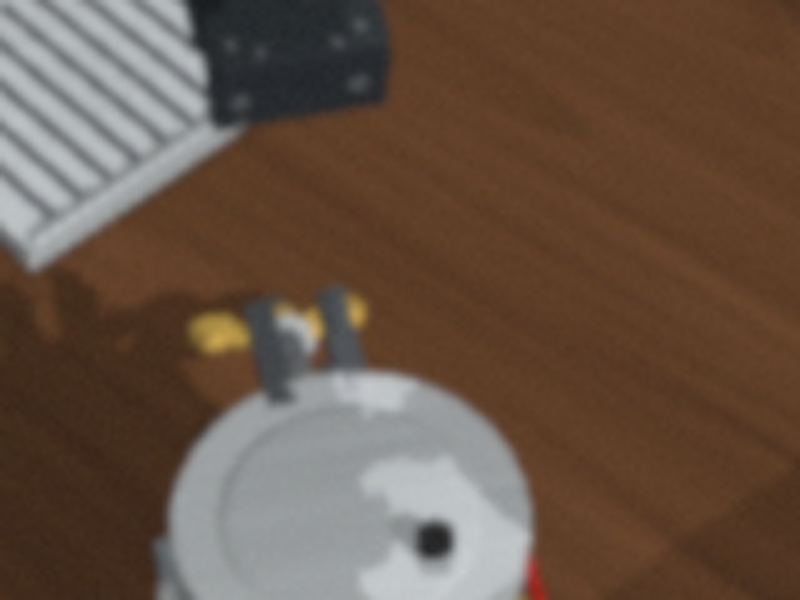

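The bolt has dropped clear of the lug; the nut is low in front at (300,325). I'll check its height while moving to grip the lug.

Call:
{"name": "step_arm", "arguments": {
  "offset": [
    [0.001, 0.06, 0.03],
    [0.001, 0.06, 0.03],
    [0.001, 0.06, 0.03],
    [0.001, 0.06, 0.03],
    [0.001, 0.06, 0.03],
    [0.001, 0.06, 0.03],
    [0.001, 0.06, 0.03],
    [0.001, 0.06, 0.03]
  ],
  "turn": [
    [0, 0, 8.5],
    [0, 0, 17],
    [0, 0, 25.5],
    [0, 0, 34],
    [0, 0, 42.5],
    [0, 0, 51],
    [0, 0, 59.5],
    [0, 0, 68]
  ]
}}

```text
time: 23.7
position: [0.5904, 0.0201, 0.1901]
tool_rot: [[0.272, 0.962, -0.005], [0.962, -0.272, 0.0], [-0.001, -0.004, -1.0]]
wrist_force: [0.6, -0.4, 0.0]
opening: 0.0747
```

Call:
{"name": "step_arm", "arguments": {
  "offset": [
    [0, 0, 0],
    [0, 0, 0],
    [0, 0, 0],
    [0, 0, 0]
  ],
  "turn": [
    [0, 0, 8.5],
    [0, 0, 17],
    [0, 0, 22],
    [0, 0, 22]
  ]
}}

```text
time: 24.1
position: [0.5905, 0.0201, 0.1904]
tool_rot: [[0.608, 0.794, -0.004], [0.794, -0.608, 0.0], [-0.002, -0.003, -1.0]]
wrist_force: [-0.1, -0.1, -0.2]
opening: 0.0749
```

Run:
```python
from h import *
go([*kp(-.103,0),.101],-37.6)
f=np.load("s13.npz");P=cloud("scene",f['d']);hsv=cv2.cvtColor(f['im'],cv2.COLOR_BGR2HSV)
m=(hsv[...,0]>14)&(hsv[...,0]<32)&(hsv[...,1]>110)&(hsv[...,2]>90);m[:220]=0;m[242:]=0;m[:,:270]=0;m[:,320:]=0
print(P[m].mean(0),P[m].min(0),P[m].max(0))
q=plane("scene",[[292.4,225],[306.6,223.4]],.145);print(q,q.mean(0),kp(-.119,0))
im,d=arm.capture("scene");cv2.imwrite("pics/s14.png",cv2.resize(im[165:285,240:400],None,fx=5,fy=5,interpolation=2))
```

```text
t 24.1 pos [0.5905 0.0201 0.1904] yang -37.5 q [-0.01  0.13  1.82  0.    1.2   0.65] F [-0.1 -0.1 -0.2] op 0.0749 tilt [-0.0025 -0.0034]
offset [0.0013 0.0028 0.0894] turn z 0.1
[ 0.55173197 -0.05180388  0.04719789] [ 0.4741347  -0.10922619 -0.00331065] [1.04716432 0.45192331 0.94665715]
[[ 0.59338042 -0.00390809  0.145     ]
 [ 0.56938227  0.0175559   0.145     ]] [0.58138134 0.00682391 0.145     ] [0.58339273 0.00671753]
```

View pics/s14.png

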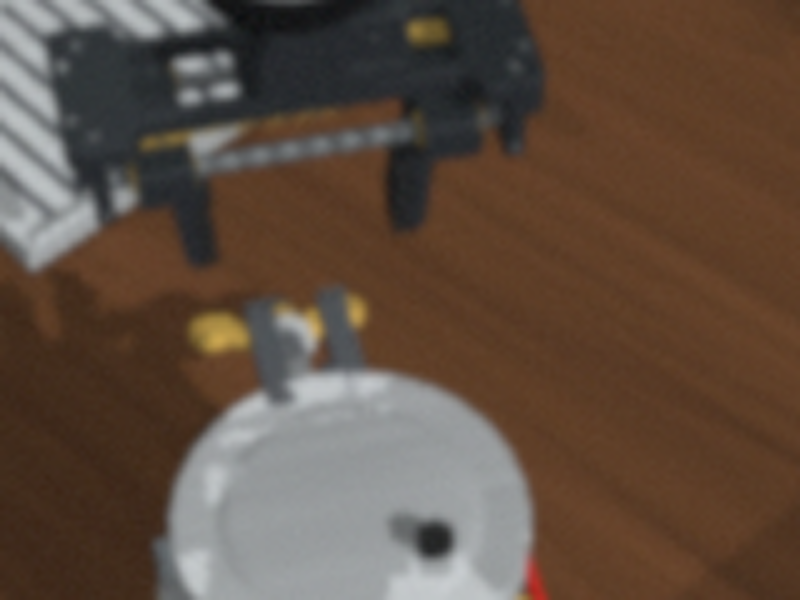

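The bolt is at its stop, with the nut at about z 0.05. The lug position agrees within 2 mm. I'll go down and grip the lug.

Call:
{"name": "step_arm", "arguments": {
  "offset": [
    [0.001, 0.003, 0.03],
    [0.001, 0.003, 0.06],
    [0.001, 0.003, 0.08],
    [0.001, 0.003, 0.089],
    [0.001, 0.003, 0.089]
  ],
  "turn": [
    [0, 0, 0],
    [0, 0, 0],
    [0, 0, 0],
    [0, 0, 0],
    [0, 0, 0]
  ]
}}

```text
time: 24.65
position: [0.5932, 0.0189, 0.1017]
tool_rot: [[0.607, 0.795, -0.004], [0.795, -0.607, 0.0], [-0.003, -0.004, -1.0]]
wrist_force: [-0.1, 0.1, 0.7]
opening: 0.0751
```

Call:
{"name": "step_arm", "arguments": {
  "offset": [
    [0, 0, 0],
    [0, 0, 0],
    [0, 0, 0],
    [0, 0, 0],
    [0, 0, 0],
    [0, 0, 0]
  ],
  "turn": [
    [0, 0, 0],
    [0, 0, 0],
    [0, 0, 0],
    [0, 0, 0],
    [0, 0, 0],
    [0, 0, 0]
  ],
  "gripper": 0.03,
  "newtons": 15
}}

```text
time: 25.25
position: [0.5941, 0.0202, 0.1052]
tool_rot: [[0.608, 0.794, -0.002], [0.794, -0.608, 0.002], [0.001, -0.003, -1.0]]
wrist_force: [-4.8, 4.2, 5.0]
opening: 0.0458
```

Run:
```python
from h import *
go([*kp(-.103,0),.101],-37.6)
# arc: grasp radius 185, height 4mm above hinge
h=.082;r=np.hypot(.185,.004);a0=np.arctan2(.004,.185)
for t in np.arange(.1,1.96,.1):
    print(round(t,2), "x",round(.185-r*np.cos(a0+t),4),"z",round(-(r*np.sin(a0+t)-.004),4))
```

```text
t 25.25 pos [0.5941 0.0202 0.1052] yang -37.5 q [-0.01  0.21  1.89  0.    1.04  0.64] F [-4.8  4.2  5. ] op 0.0458 tilt [ 0.0008 -0.0026]
offset [-0.0012 -0.0002  0.0042] turn z 0.1
0.1 x 0.0013 z -0.0184
0.2 x 0.0045 z -0.0367
0.3 x 0.0094 z -0.0545
0.4 x 0.0162 z -0.0717
0.5 x 0.0246 z -0.0882
0.6 x 0.0346 z -0.1038
0.7 x 0.0461 z -0.1182
0.8 x 0.059 z -0.1315
0.9 x 0.0731 z -0.1434
1.0 x 0.0884 z -0.1538
1.1 x 0.1046 z -0.1627
1.2 x 0.1217 z -0.1699
1.3 x 0.1394 z -0.1753
1.4 x 0.1575 z -0.179
1.5 x 0.1759 z -0.1808
1.6 x 0.1944 z -0.1808
1.7 x 0.2128 z -0.1789
1.8 x 0.2309 z -0.1753
1.9 x 0.2486 z -0.1698
```

The jaws closed on 45.8 mm, which fits the 46 mm lug. Tool x lies along the kettle's +x. I'll follow the hinge arc.

Call:
{"name": "step_arm", "arguments": {
  "offset": [
    [0.001, 0, -0.018],
    [0.005, 0, -0.037],
    [0.009, 0, -0.055],
    [0.016, 0, -0.072],
    [0.025, 0, -0.088],
    [0.035, 0, -0.104],
    [0.046, 0, -0.118],
    [0.059, 0, -0.132]
  ],
  "turn": [
    [0, 0, 0],
    [0, 0, 0],
    [0, 0, 0],
    [0, 0, 0],
    [0, 0, 0],
    [0, 0, 0],
    [0, 0, 0],
    [0, 0, 0]
  ]
}}

```text
time: 26.05
position: [0.6288, 0.0662, 0.2356]
tool_rot: [[0.608, 0.794, -0.005], [0.794, -0.608, 0.0], [-0.003, -0.004, -1.0]]
wrist_force: [-2.5, 3.1, -4.6]
opening: 0.046
```

Run:
```python
from h import *
go([*kp(-.103,0),.101],-37.6)
im,d=arm.capture("scene");cv2.imwrite("pics/s15.png",im)
```

```text
t 26.05 pos [0.6288 0.0662 0.2356] yang -37.5 q [0.07 0.18 1.68 0.   1.29 0.72] F [-2.5  3.1 -4.6] op 0.046 tilt [-0.0026 -0.0039]
offset [-0.0585  0.0007  0.1348] turn z 0.1
```

View pics/s15.png

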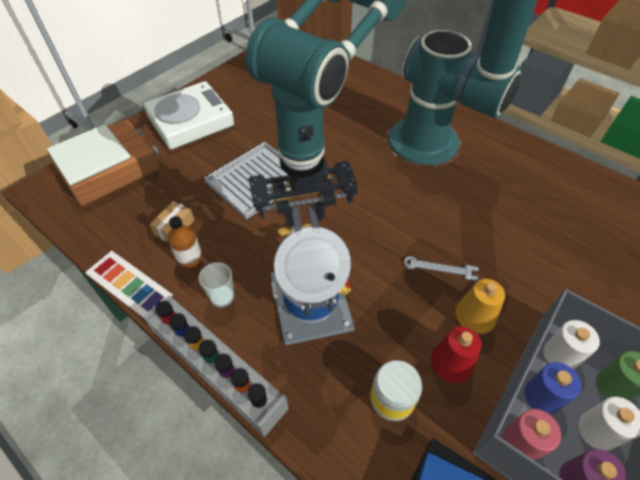

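Run:
```python
from h import *
im,d=arm.capture("scene");cv2.imwrite("pics/s16.png",cv2.resize(im[165:325,230:390],None,fx=3.7,fy=3.7,interpolation=2))
P=cloud("scene",d)
for u,v in [(312,240),(312,250),(312,265),(312,280),(300,218),(318,218),(297,225),(315,225)]: print(u,v,P[v,u].round(3))
```

```text
312 240 [0.652 0.105 0.242]
312 250 [0.661 0.113 0.226]
312 265 [0.679 0.128 0.209]
312 280 [0.694 0.14  0.185]
300 218 [ 0.481 -0.086  0.001]
318 218 [0.617 0.091 0.265]
297 225 [0.655 0.07  0.264]
315 225 [0.63  0.094 0.259]
```

View pics/s16.png

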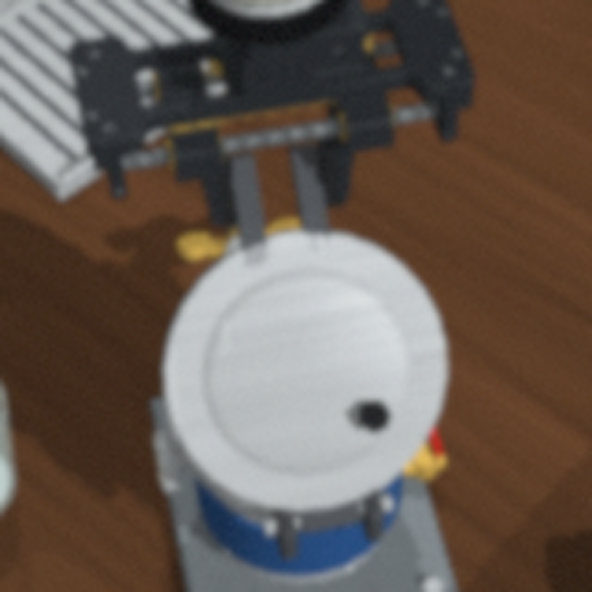

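The lid is up about 0.8 rad and still held. Continuing the arc.

Call:
{"name": "step_arm", "arguments": {
  "offset": [
    [0.014, 0, -0.012],
    [0.029, 0, -0.022],
    [0.046, 0, -0.031],
    [0.063, 0, -0.038],
    [0.08, 0, -0.044],
    [0.099, 0, -0.047],
    [0.117, 0, -0.049],
    [0.135, 0, -0.049]
  ],
  "turn": [
    [0, 0, 0],
    [0, 0, 0],
    [0, 0, 0],
    [0, 0, 0],
    [0, 0, 0],
    [0, 0, 0],
    [0, 0, 0],
    [0, 0, 0]
  ]
}}

```text
time: 26.95
position: [0.711, 0.1745, 0.284]
tool_rot: [[0.607, 0.794, -0.005], [0.794, -0.607, 0.001], [-0.002, -0.005, -1.0]]
wrist_force: [-3.9, 1.8, -4.4]
opening: 0.0457
```

Call:
{"name": "step_arm", "arguments": {
  "offset": [
    [0.009, 0, 0.0],
    [0.018, 0, 0.002],
    [0.027, 0, 0.004],
    [0.036, 0, 0.006],
    [0.044, 0, 0.008],
    [0.044, 0, 0.008]
  ],
  "turn": [
    [0, 0, 0],
    [0, 0, 0],
    [0, 0, 0],
    [0, 0, 0],
    [0, 0, 0],
    [0, 0, 0]
  ]
}}

```text
time: 27.55
position: [0.7379, 0.2098, 0.2752]
tool_rot: [[0.607, 0.795, -0.005], [0.795, -0.607, 0.001], [-0.002, -0.005, -1.0]]
wrist_force: [-4.9, 3.6, -3.1]
opening: 0.0458
```

Run:
```python
from h import *
go([*kp(0.128,0),.3],-37.6)
im,d=arm.capture("scene");cv2.imwrite("pics/s17.png",cv2.resize(im[145:345,210:410],None,fx=3,fy=3,interpolation=2))
```

```text
t 27.55 pos [0.7379 0.2098 0.2752] yang -37.4 q [0.24 0.42 1.3  0.   1.43 0.9 ] F [-4.9  3.6 -3.1] op 0.0458 tilt [-0.0019 -0.005 ]
offset [-0.0083  0.0014 -0.0247] turn z 0.2
```

View pics/s17.png

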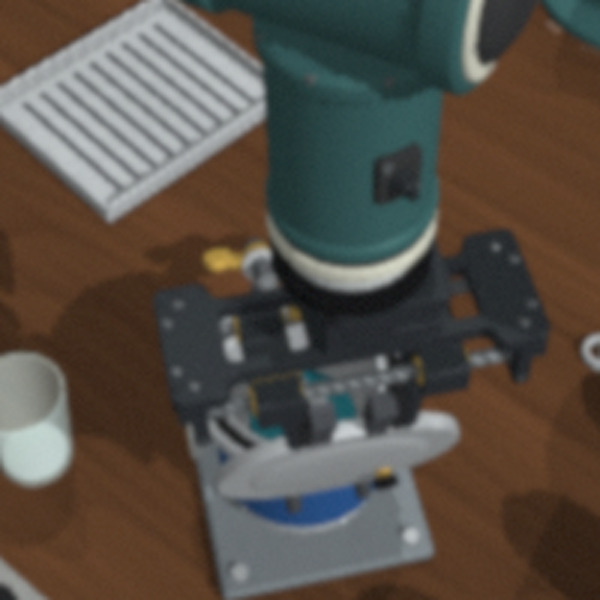

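The lid is past vertical, at about 1.85 rad, and the teal carrier is visible inside. I'll release the lug and retreat upward.

Call:
{"name": "step_arm", "arguments": {
  "offset": [
    [0, 0, 0],
    [0, 0, 0],
    [0, 0, 0],
    [0, 0, -0.02],
    [0, 0, -0.05],
    [0, 0, -0.07]
  ],
  "turn": [
    [0, 0, 0],
    [0, 0, 0],
    [0, 0, 0],
    [0, 0, 0],
    [0, 0, 0],
    [0, 0, 0]
  ],
  "gripper": 0.075
}}

```text
time: 28.2
position: [0.7404, 0.2074, 0.3497]
tool_rot: [[0.609, 0.793, 0.003], [0.793, -0.609, 0.0], [0.002, 0.002, -1.0]]
wrist_force: [-0.4, 0.8, -0.4]
opening: 0.0749
```

Call:
{"name": "step_arm", "arguments": {
  "offset": [
    [-0.04, 0, -0.01],
    [-0.08, 0, -0.01],
    [-0.12, 0, -0.01],
    [-0.16, 0, -0.01],
    [-0.2, 0, -0.01],
    [-0.25, 0, -0.01],
    [-0.29, 0, -0.01],
    [-0.29, 0, -0.01]
  ],
  "turn": [
    [0, 0, 0],
    [0, 0, 0],
    [0, 0, 0],
    [0, 0, 0],
    [0, 0, 0],
    [0, 0, 0],
    [0, 0, 0],
    [0, 0, 0]
  ],
  "gripper": 0.045
}}

```text
time: 29.0
position: [0.5612, -0.0262, 0.3586]
tool_rot: [[0.612, 0.791, 0.002], [0.791, -0.612, -0.002], [-0.0, 0.003, -1.0]]
wrist_force: [-0.3, 0.5, 0.8]
opening: 0.0447
```

Run:
```python
from h import *
go([*kp(0,0),.3],-37.6)
im,d=arm.capture("scene");cv2.imwrite("pics/s18.png",cv2.resize(im[145:345,210:410],None,fx=3,fy=3,interpolation=2));np.savez("s18.npz",im=im,d=d)
im,d=arm.capture("top");cv2.imwrite("pics/t18.png",cv2.resize(im[150:270,240:400],None,fx=5,fy=5,interpolation=2));np.savez("t18.npz",im=im,d=d)
```

```text
t 29.0 pos [ 0.5612 -0.0262  0.3586] yang -37.7 q [-0.09 -0.01  1.66 -0.    1.49  0.57] F [-0.3  0.5  0.8] op 0.0447 tilt [-0.0005  0.0029]
offset [ 0.1586 -0.003   0.0585] turn z -0.1
```

View pics/s18.png

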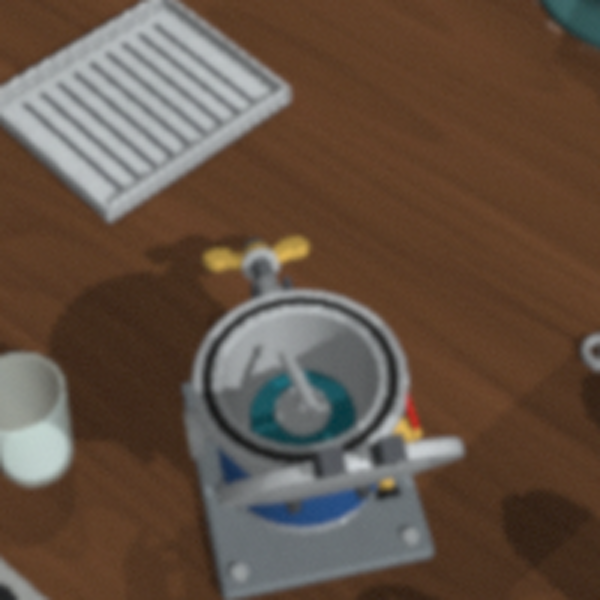

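View pics/t18.png

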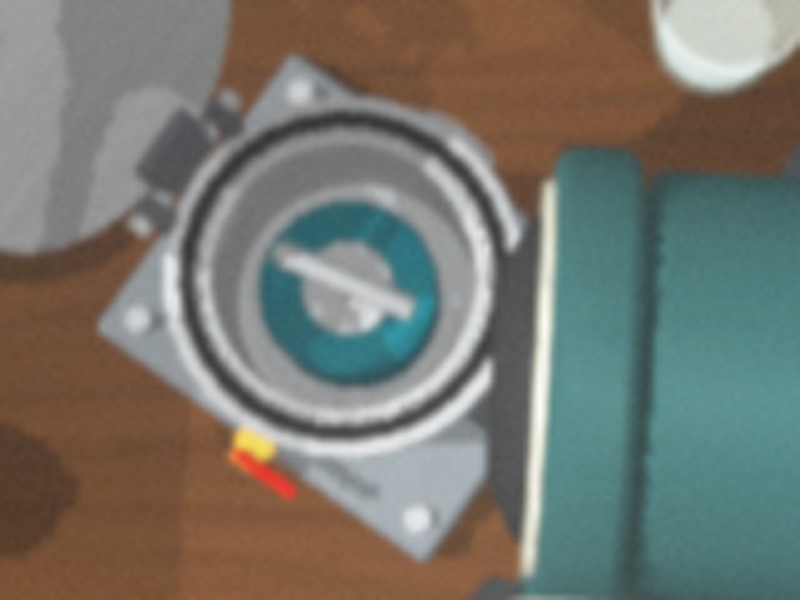

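The lid is fully over and the bolt is down. In the top view the crossbar runs from (275,252) to (415,312) in the crop.

Run:
```python
from h import *
t=plane("top",np.array([[275,252],[415,312]])/5+[240,150],.124)
s=plane("scene",np.array([[280,350],[323,408]])/3+[210,145],.124)
for q in (t,s):
    d=q[0]-q[1];print(q.round(4),q.mean(0).round(4),np.linalg.norm(d),np.degrees(np.arctan2(d[1],d[0])))
f=np.load("t18.npz");print(back("top",f['d'],[[300,203],[309,206],[318,210]]).round(3))
f=np.load("s18.npz");print(back("scene",f['d'],[[306,265],[311,272],[316,278]]).round(3))
c=(t.mean(0)+s.mean(0))/2;d=(t[0]-t[1]);print(c)
go([c[0],c[1],.2],np.degrees(np.arctan2(d[1],d[0]))-90)
```

```text
[[0.6669 0.1284 0.124 ]
 [0.6397 0.0701 0.124 ]] [0.6533 0.0993 0.124 ] 0.06440923351777218 64.96029424179184
[[0.6421 0.0705 0.124 ]
 [0.6597 0.1258 0.124 ]] [0.6509 0.0982 0.124 ] 0.05807453028862677 -107.61055613457778
[[0.661 0.118 0.126]
 [0.654 0.099 0.124]
 [0.645 0.08  0.129]]
[[0.646 0.081 0.125]
 [0.653 0.102 0.127]
 [0.642 0.106 0.094]]
[0.65208427 0.09870962 0.124     ]
t 29.1 pos [ 0.5634 -0.0233  0.3582] yang -37.6 q [-0.09 -0.    1.66  0.    1.49  0.57] F [0.7 0.2 0.6] op 0.0449 tilt [0.0017 0.0021]
offset [ 0.1505 -0.0045  0.1584] turn z -12.5
```

Call:
{"name": "step_arm", "arguments": {
  "offset": [
    [0.05, -0.002, 0.05],
    [0.1, -0.004, 0.1],
    [0.151, -0.004, 0.15],
    [0.151, -0.004, 0.2],
    [0.151, -0.004, 0.2],
    [0.151, -0.004, 0.2]
  ],
  "turn": [
    [0, 0, -7],
    [0, 0, -13.5],
    [0, 0, -13.5],
    [0, 0, -13.5],
    [0, 0, -13.5],
    [0, 0, -13.5]
  ]
}}

```text
time: 29.7
position: [0.6485, 0.1027, 0.1484]
tool_rot: [[0.403, 0.915, -0.012], [0.915, -0.403, -0.001], [-0.006, -0.011, -1.0]]
wrist_force: [-0.4, 0.0, -0.8]
opening: 0.0451
```

Run:
```python
from h import *
go([.653,.099,.084],-24)
im,d=arm.capture("scene");cv2.imwrite("pics/s19.png",cv2.resize(im[145:345,210:410],None,fx=3,fy=3,interpolation=2))
```

```text
t 29.7 pos [0.6485 0.1027 0.1484] yang -23.8 q [0.12 0.29 1.71 0.   1.16 0.53] F [-0.4  0.  -0.8] op 0.0451 tilt [-0.0057 -0.0111]
offset [-0.0012  0.0063  0.0644] turn z 0.2
```

View pics/s19.png

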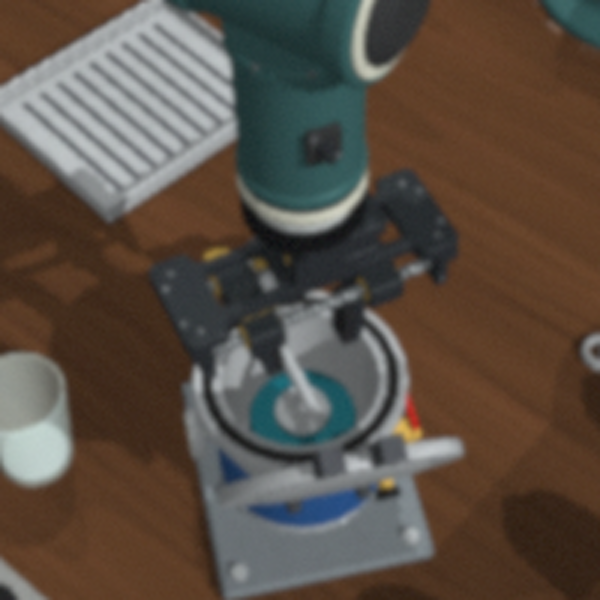

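Call:
{"name": "step_arm", "arguments": {
  "offset": [
    [0, 0, 0],
    [0, 0, 0]
  ],
  "turn": [
    [0, 0, 0],
    [0, 0, 0]
  ]
}}

```text
time: 29.95
position: [0.6539, 0.0998, 0.1603]
tool_rot: [[0.406, 0.914, 0.005], [0.914, -0.406, 0.0], [0.002, 0.004, -1.0]]
wrist_force: [-0.6, -0.6, 0.1]
opening: 0.0448
```

Run:
```python
from h import *
go([.653,.099,.084],-24)
```

```text
t 29.95 pos [0.6539 0.0998 0.1603] yang -24.0 q [ 0.11  0.28  1.7  -0.    1.16  0.53] F [-0.6 -0.6  0.1] op 0.0448 tilt [0.0023 0.0044]
offset [-0.0013 -0.0009  0.0763] turn z 0.0
```

Call:
{"name": "step_arm", "arguments": {
  "offset": [
    [-0.001, -0.001, 0.02],
    [-0.001, -0.001, 0.04],
    [-0.001, -0.001, 0.06],
    [-0.001, -0.001, 0.074],
    [-0.001, -0.001, 0.074],
    [-0.001, -0.001, 0.074]
  ],
  "turn": [
    [0, 0, 0],
    [0, 0, 0],
    [0, 0, 0],
    [0, 0, 0],
    [0, 0, 0],
    [0, 0, 0]
  ]
}}

```text
time: 30.55
position: [0.6516, 0.0991, 0.0846]
tool_rot: [[0.407, 0.914, 0.002], [0.914, -0.407, 0.0], [0.001, 0.002, -1.0]]
wrist_force: [0.3, 0.4, -0.2]
opening: 0.0454
```

Call:
{"name": "step_arm", "arguments": {
  "offset": [
    [0, 0, 0],
    [0, 0, 0],
    [0, 0, 0],
    [0, 0, 0],
    [0, 0, 0],
    [0, 0, 0],
    [0, 0, 0]
  ],
  "turn": [
    [0, 0, 0],
    [0, 0, 0],
    [0, 0, 0],
    [0, 0, 0],
    [0, 0, 0],
    [0, 0, 0],
    [0, 0, 0]
  ],
  "gripper": 0.0,
  "newtons": 35
}}

```text
time: 31.25
position: [0.6517, 0.0992, 0.0835]
tool_rot: [[0.406, 0.914, 0.002], [0.914, -0.406, -0.0], [0.001, 0.002, -1.0]]
wrist_force: [2.3, -1.8, 0.6]
opening: 0.0087
```

Run:
```python
from h import *
go([.653,.099,.084],-24)
im,d=arm.capture("scene");cv2.imwrite("pics/s20.png",cv2.resize(im[145:345,210:410],None,fx=3,fy=3,interpolation=2))
```

```text
t 31.25 pos [0.6517 0.0992 0.0835] yang -24.0 q [ 0.11  0.34  1.77 -0.    1.03  0.53] F [ 2.3 -1.8  0.6] op 0.0087 tilt [0.0007 0.0019]
offset [ 0.0004  0.0013 -0.0005] turn z 0.0
```

View pics/s20.png

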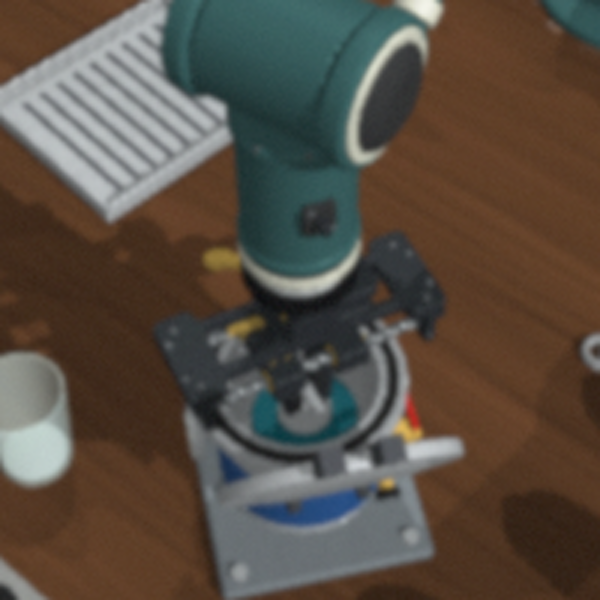

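The gripper stopped at 8.7 mm, about the bar's thickness. Lifting straight up.

Call:
{"name": "step_arm", "arguments": {
  "offset": [
    [0, 0, -0.005],
    [0, 0, -0.015],
    [0, 0, -0.035],
    [0, 0, -0.06],
    [0, 0, -0.085],
    [0, 0, -0.11],
    [0, 0, -0.13],
    [0, 0, -0.15]
  ],
  "turn": [
    [0, 0, 0],
    [0, 0, 0],
    [0, 0, 0],
    [0, 0, 0],
    [0, 0, 0],
    [0, 0, 0],
    [0, 0, 0],
    [0, 0, 0]
  ]
}}

```text
time: 32.1
position: [0.6489, 0.0996, 0.2328]
tool_rot: [[0.406, 0.914, -0.004], [0.914, -0.406, 0.0], [-0.001, -0.003, -1.0]]
wrist_force: [-0.6, 1.3, -6.7]
opening: 0.0092
```

Call:
{"name": "step_arm", "arguments": {
  "offset": [
    [0, 0, 0],
    [0, 0, 0],
    [0, 0, 0]
  ],
  "turn": [
    [0, 0, 0],
    [0, 0, 0],
    [0, 0, 0]
  ]
}}

```text
time: 32.4
position: [0.649, 0.0993, 0.2305]
tool_rot: [[0.406, 0.914, -0.004], [0.914, -0.406, -0.0], [-0.002, -0.004, -1.0]]
wrist_force: [-0.8, -0.2, -6.7]
opening: 0.0092
```

Run:
```python
from h import *
go([.455,-.278,.235],-24)
im,d=arm.capture("scene");cv2.imwrite("pics/s21.png",cv2.resize(im[145:345,210:410],None,fx=3,fy=3,interpolation=2))
P=cloud("scene",d);hsv=cv2.cvtColor(im,cv2.COLOR_BGR2HSV)
m=(hsv[...,0]>83)&(hsv[...,0]<98)&(hsv[...,1]>130)&(hsv[...,2]>60);m[:,:260]=0;m[:,370:]=0;m[:215]=0;m[310:]=0
print(m.sum(),P[m].min(0),np.median(P[m],axis=0),P[m].max(0))
```

```text
t 32.4 pos [0.649  0.0993 0.2305] yang -24.0 q [0.11 0.23 1.63 0.   1.29 0.53] F [-0.8 -0.2 -6.7] op 0.0092 tilt [-0.0021 -0.0039]
offset [-0.4236 -0.0241 -0.0035] turn z 0.0
1009 [0.61378714 0.06479794 0.18030181] [0.67125586 0.12173066 0.23170184] [1.04716432 0.45192331 0.94665715]
```

View pics/s21.png

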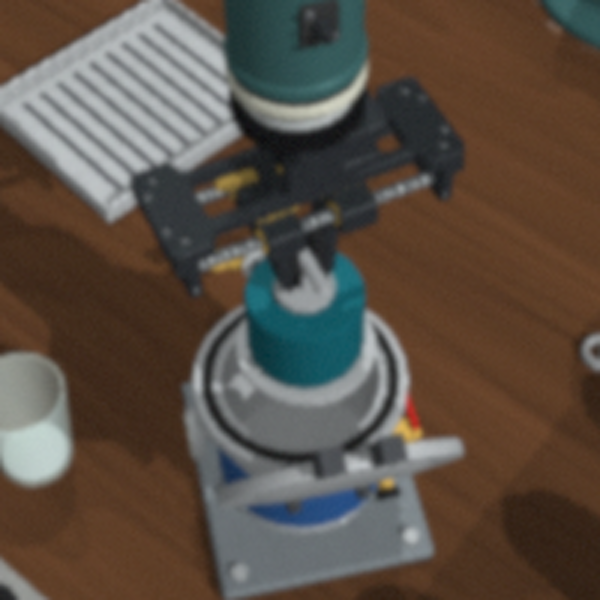

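The carrier is held level, weighs about 6.7 N and its disc is clear of the flange. Moving to the tray.

Call:
{"name": "step_arm", "arguments": {
  "offset": [
    [-0.01, -0.001, -0.01],
    [-0.03, -0.002, -0.01],
    [-0.06, -0.003, -0.01],
    [-0.095, -0.005, -0.01],
    [-0.13, -0.007, -0.01],
    [-0.165, -0.009, -0.01],
    [-0.2, -0.011, -0.01],
    [-0.235, -0.013, -0.01]
  ],
  "turn": [
    [0, 0, 0],
    [0, 0, 0],
    [0, 0, 0],
    [0, 0, 0],
    [0, 0, 0],
    [0, 0, 0],
    [0, 0, 0],
    [0, 0, 0]
  ]
}}

```text
time: 33.25
position: [0.5414, -0.1125, 0.2433]
tool_rot: [[0.407, 0.914, 0.0], [0.914, -0.407, -0.001], [-0.001, 0.001, -1.0]]
wrist_force: [0.4, -0.9, -6.9]
opening: 0.0088
```

Call:
{"name": "step_arm", "arguments": {
  "offset": [
    [-0.035, -0.002, 0],
    [-0.07, -0.004, 0],
    [-0.105, -0.006, 0],
    [-0.14, -0.008, 0],
    [-0.165, -0.01, 0],
    [-0.18, -0.011, 0],
    [-0.188, -0.011, 0],
    [-0.188, -0.011, 0]
  ],
  "turn": [
    [0, 0, 0],
    [0, 0, 0],
    [0, 0, 0],
    [0, 0, 0],
    [0, 0, 0],
    [0, 0, 0],
    [0, 0, 0],
    [0, 0, 0]
  ]
}}

```text
time: 34.05
position: [0.4564, -0.2781, 0.2432]
tool_rot: [[0.408, 0.913, 0.0], [0.913, -0.408, -0.0], [0.0, 0.0, -1.0]]
wrist_force: [0.3, 0.8, -6.7]
opening: 0.0094
```

Call:
{"name": "step_arm", "arguments": {
  "offset": [
    [0, 0, 0],
    [0, 0, 0],
    [0, 0, 0]
  ],
  "turn": [
    [0, 0, 0],
    [0, 0, 0],
    [0, 0, 0]
  ]
}}

```text
time: 34.35
position: [0.4574, -0.2766, 0.2429]
tool_rot: [[0.405, 0.914, -0.0], [0.914, -0.405, 0.0], [0.0, -0.0, -1.0]]
wrist_force: [0.2, -0.6, -6.4]
opening: 0.0084
```

Run:
```python
from h import *
# true bar height when standing: .004+.102=.106; in kettle .122 at read ~.0835
go([.455,-.278,.0675],-24)
im,d=arm.capture("scene");cv2.imwrite("pics/s22.png",cv2.resize(im[60:260,160:360],None,fx=3,fy=3,interpolation=2))
```

```text
t 34.35 pos [ 0.4574 -0.2766  0.2429] yang -23.9 q [-0.59 -0.02  1.88  0.    1.28 -0.17] F [ 0.2 -0.6 -6.4] op 0.0084 tilt [ 0.0003 -0.0002]
offset [-0.0024 -0.0016  0.1754] turn z 0.1
```

View pics/s22.png

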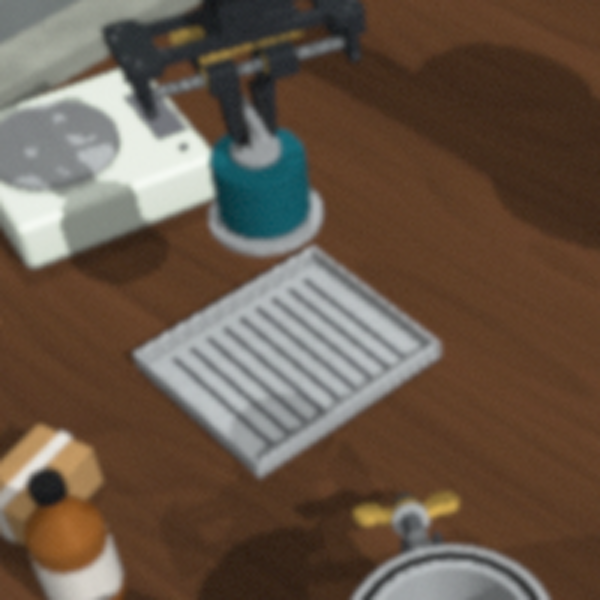

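Run:
```python
from h import *
im,d=arm.capture("scene");P=cloud("scene",d);hsv=cv2.cvtColor(im,cv2.COLOR_BGR2HSV)
m=(hsv[...,0]>83)&(hsv[...,0]<98)&(hsv[...,1]>130);m[:,:225]=0;m[:,270:]=0;m[:95]=0;m[145:]=0
q=P[m];q=q[q[:,2]<.4];print(len(q),np.percentile(q,2,axis=0),np.percentile(q,98,axis=0))
# disc bottom rim (lowest visible)
print(plane("scene",[[160+266/3,60+252/3]],.187-.0))
for v in range(136,147): print(v,P[v,248].round(3))
```

```text
728 [ 0.43174603 -0.30020372  0.19341939] [ 0.49829695 -0.23477969  0.24787305]
[[ 0.495604   -0.23465539  0.187     ]]
136 [ 0.484 -0.246  0.199]
137 [ 0.484 -0.247  0.195]
138 [ 0.485 -0.246  0.193]
139 [ 0.487 -0.245  0.191]
140 [ 0.485 -0.248  0.186]
141 [ 0.487 -0.246  0.185]
142 [ 0.491 -0.242  0.187]
143 [ 0.491 -0.242  0.183]
144 [ 0.493 -0.24   0.182]
145 [ 0.364 -0.403 -0.001]
146 [ 0.365 -0.401 -0.003]
```

The carrier is centred over the tray with its underside at about z 0.18. I'll lower it in stages.

Call:
{"name": "step_arm", "arguments": {
  "offset": [
    [-0.002, -0.001, 0.015],
    [-0.002, -0.001, 0.04],
    [-0.002, -0.001, 0.07],
    [-0.002, -0.001, 0.1],
    [-0.002, -0.001, 0.125],
    [-0.002, -0.001, 0.145],
    [-0.002, -0.001, 0.158],
    [-0.002, -0.001, 0.164]
  ],
  "turn": [
    [0, 0, 0],
    [0, 0, 0],
    [0, 0, 0],
    [0, 0, 0],
    [0, 0, 0],
    [0, 0, 0],
    [0, 0, 0],
    [0, 0, 0]
  ]
}}

```text
time: 35.25
position: [0.454, -0.278, 0.0768]
tool_rot: [[0.406, 0.914, -0.003], [0.914, -0.406, 0.002], [0.001, -0.003, -1.0]]
wrist_force: [0.3, -0.6, -6.2]
opening: 0.009
```

Call:
{"name": "step_arm", "arguments": {
  "offset": [
    [0, 0, 0.002],
    [0, 0, 0.004],
    [0, 0, 0.006],
    [0, 0, 0.006]
  ],
  "turn": [
    [0, 0, 0],
    [0, 0, 0],
    [0, 0, 0],
    [0, 0, 0]
  ]
}}

```text
time: 35.65
position: [0.4557, -0.2792, 0.0737]
tool_rot: [[0.406, 0.914, 0.001], [0.914, -0.406, -0.001], [-0.0, 0.001, -1.0]]
wrist_force: [-0.4, -0.0, -6.7]
opening: 0.0086
```

Run:
```python
from h import *
go([.455,-.278,.0675],-24)
im,d=arm.capture("scene");cv2.imwrite("pics/s23.png",cv2.resize(im[80:260,180:360],None,fx=3.3,fy=3.3,interpolation=2))
```

```text
t 35.65 pos [ 0.4557 -0.2792  0.0737] yang -24.0 q [-0.6   0.14  2.04 -0.    0.96 -0.18] F [-0.4 -0.  -6.7] op 0.0086 tilt [-0.0002  0.0013]
offset [ 0.0008 -0.0011  0.0062] turn z 0.0
```

View pics/s23.png

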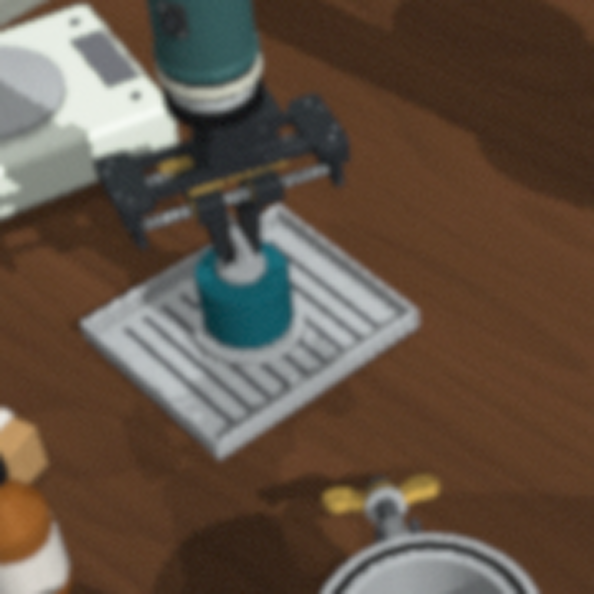

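The carrier is in the middle of the tray and still fully carried (6.7 N), with about 6 mm to go.

Call:
{"name": "step_arm", "arguments": {
  "offset": [
    [0, 0, 0.002],
    [0, 0, 0.004],
    [0, 0, 0.004],
    [0, 0, 0.004]
  ],
  "turn": [
    [0, 0, 0],
    [0, 0, 0],
    [0, 0, 0],
    [0, 0, 0]
  ]
}}

```text
time: 36.1
position: [0.4551, -0.2788, 0.0689]
tool_rot: [[0.406, 0.914, -0.0], [0.914, -0.406, 0.0], [0.0, -0.0, -1.0]]
wrist_force: [-0.1, 0.3, -6.9]
opening: 0.0086
```

Call:
{"name": "step_arm", "arguments": {
  "offset": [
    [0, 0, 0.001],
    [0, 0, 0.002],
    [0, 0, 0.002],
    [0, 0, 0.002]
  ],
  "turn": [
    [0, 0, 0],
    [0, 0, 0],
    [0, 0, 0],
    [0, 0, 0]
  ]
}}

```text
time: 36.5
position: [0.4555, -0.2793, 0.0676]
tool_rot: [[0.406, 0.914, 0.0], [0.914, -0.406, -0.001], [-0.001, 0.001, -1.0]]
wrist_force: [-2.5, -1.3, -2.2]
opening: 0.0091
```

Call:
{"name": "step_arm", "arguments": {
  "offset": [
    [0, 0, 0.001],
    [0, 0, 0.001],
    [0, 0, 0.001]
  ],
  "turn": [
    [0, 0, 0],
    [0, 0, 0],
    [0, 0, 0]
  ]
}}

```text
time: 36.8
position: [0.4553, -0.2796, 0.0674]
tool_rot: [[0.406, 0.914, 0.0], [0.914, -0.406, -0.001], [-0.001, 0.001, -1.0]]
wrist_force: [-5.3, -0.7, 6.0]
opening: 0.009
```

Call:
{"name": "step_arm", "arguments": {
  "offset": [
    [0, 0, 0],
    [0, 0, 0],
    [0, 0, 0],
    [0, 0, 0],
    [0, 0, 0]
  ],
  "turn": [
    [0, 0, 0],
    [0, 0, 0],
    [0, 0, 0],
    [0, 0, 0],
    [0, 0, 0]
  ],
  "gripper": 0.04
}}

```text
time: 37.3
position: [0.4554, -0.2788, 0.066]
tool_rot: [[0.406, 0.914, 0.0], [0.914, -0.406, 0.0], [0.0, 0.0, -1.0]]
wrist_force: [0.6, 0.0, -0.3]
opening: 0.0396
```

Call:
{"name": "step_arm", "arguments": {
  "offset": [
    [0, 0, -0.01],
    [0, 0, -0.03],
    [0, 0, -0.06],
    [0, 0, -0.1],
    [0, 0, -0.14],
    [0, 0, -0.16],
    [0, 0, -0.16]
  ],
  "turn": [
    [0, 0, 0],
    [0, 0, 0],
    [0, 0, 0],
    [0, 0, 0],
    [0, 0, 0],
    [0, 0, 0],
    [0, 0, 0]
  ]
}}

```text
time: 38.0
position: [0.4576, -0.2804, 0.2312]
tool_rot: [[0.406, 0.914, 0.007], [0.914, -0.406, -0.005], [-0.002, 0.009, -1.0]]
wrist_force: [0.5, -0.3, -0.8]
opening: 0.04
```

Run:
```python
from h import *
go([.4,0,.25],-24)
im,d=arm.capture("scene");cv2.imwrite("pics/s24.png",im);np.savez("s24.npz",im=im,d=d)
P=cloud("scene",d);hsv=cv2.cvtColor(im,cv2.COLOR_BGR2HSV)
m=(hsv[...,0]>83)&(hsv[...,0]<98)&(hsv[...,1]>130);m[:,:225]=0;m[:,280:]=0;m[:130]=0;m[200:]=0
q=P[m];q=q[(q[:,2]<.1)&(q[:,2]>.0)];print(len(q),np.percentile(q,2,axis=0),np.percentile(q,98,axis=0))
```

```text
t 38.0 pos [ 0.4576 -0.2804  0.2312] yang -24.0 q [-0.6  -0.01  1.89  0.    1.25 -0.18] F [ 0.5 -0.3 -0.8] op 0.04 tilt [-0.0015  0.0088]
offset [ 0.2328 -0.1664 -0.0207] turn z 0.0
549 [ 0.42696686 -0.30565519  0.01930102] [ 0.49608119 -0.23722348  0.07337595]
```

View pics/s24.png

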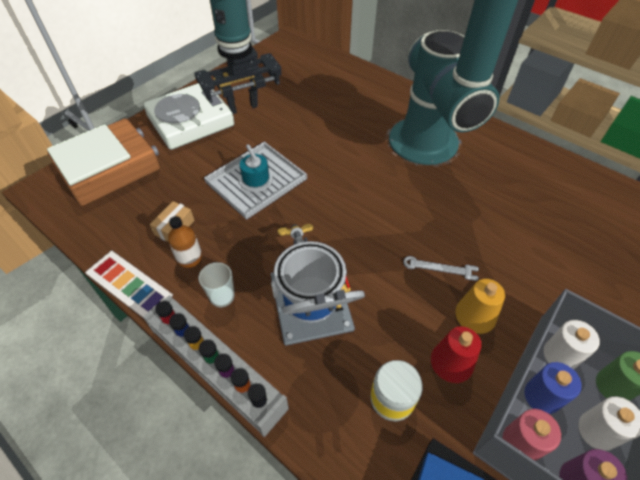

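Call:
{"name": "step_arm", "arguments": {
  "offset": [
    [0, 0, 0],
    [0, 0, 0],
    [0, 0, 0]
  ],
  "turn": [
    [0, 0, 0],
    [0, 0, 0],
    [0, 0, 0]
  ]
}}

```text
time: 38.35
position: [0.4543, -0.2782, 0.2239]
tool_rot: [[0.406, 0.914, -0.003], [0.914, -0.406, 0.002], [0.001, -0.004, -1.0]]
wrist_force: [-0.5, 0.8, -0.5]
opening: 0.0399
```

Run:
```python
from h import *
f=np.load("s24.npz");P=cloud("scene",f['d'])[280:320,275:370].reshape(-1,3)
q=P[(P[:,2]>.16)&(P[:,2]<.33)];r=q[:,:2]-K
x=r@kx;print(len(q),"lid kx range",np.percentile(x,[2,50,98]),"z",np.percentile(q[:,2],[2,50,98]))
i=q[:,2]>.28;print("top end x",np.median(x[i]),"angle~",np.pi-np.arctan2(np.median(q[i,2])-.135,np.median(x[i])-.082))
P=cloud("scene",f['d'])[222:245,275:316].reshape(-1,3);s=P[(P[:,2]>.03)&(P[:,2]<.12)];x=(s[:,:2]-K)@kx
j=x<-.14;print("bolt pts z",np.median(s[j],axis=0),"x",np.median(x[j]),j.sum())
print(arm.get_state()['wrist_force'],arm.get_state()['qvel'].round(3))
```

```text
957 lid kx range [0.11286224 0.14413537 0.17397396] z [0.17646439 0.25609175 0.31808969]
top end x 0.16658368520390798 angle~ 2.0095458573159526
bolt pts z [ 0.56001668 -0.03083961  0.06098663] x -0.1697562211052426 270
[-0.49754502  0.79694616 -0.49244637] [ 0.003 -0.001 -0.01   0.     0.001  0.001]
```

```bash
python3 -c "
from rig import arm
print(arm.close_job())"
```

```text
the job is handed in; nothing more can be done
None
```

The kettle is unloaded and the job was handed in at about 38.4 s. No verdict was reported.

**What I did:**
- Backed the wing nut off to about 10.9 rad (estimated from the finger turns) in four strokes.
- Pushed the eyebolt out of the slot until it fell to its stop.
- Lifted the lid by its lug over to the hinge stop.
- Lifted the carrier out by its crossbar, lowered it into the tray until contact showed in the wrist force, let go, and moved the gripper clear above it.

**Last checks:**
- **Lid:** about 2.0 rad from the depth picture.
- **Eyebolt:** about 1.95 rad from the depth picture.
- **Carrier:** about 2 mm from the tray centre and upright; the yarn top is at 73 mm against an expected 72 mm.
- **Bystanders:** they look unmoved in the last picture; I did not measure them.
- **Robot:** touching nothing, with wrist force near zero.

**What disagreed or failed:**
- **Gripper height:** the gripper sat about 27 mm higher than the TCP reading and tip length imply. My first turning pass went over the wings without moving the nut. I corrected the heights from the depth picture after that.
- **Kettle yaw:** it measured about 0.915 rad, outside the stated 0 to 0.8. The plate, hinge and vent all agreed with the measured value, so I used it.

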